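# Set the casting flasks over the wax trees

## Task

The wax trees are ready for investing: over each of the four trees set the steel casting flask that fits inside the lip of its rubber base and stands a little taller than the tree, so that all four trees are enclosed at the end. Lower each flask gently, without knocking the wax, until it stands upright and fully down on the floor of its base, and let go. One flask is spare: leave it standing where it is.

Things in the scene. Friction and masses are not known exactly. Their poses are not given: they have to be found in the camera images.
- flask_s_centre (a point): Loose steel casting flask, the narrowest flask: a plain tube open at both ends, standing upright on the bench. Outer diameter 44, inner 39, height 58 mm, about 150 g. The point is its centre: on the axis, 29 mm above its lower rim; z along the axis, up. Round, so any yaw grips alike.
- flask_m_low_centre (a point): Loose steel casting flask, the shorter of the two middle-width flasks: a plain tube open at both ends, standing upright on the bench. Outer diameter 55, inner 50, height 52 mm, about 170 g. The point is its centre: on the axis, 26 mm above its lower rim; z along the axis, up. Round, so any yaw grips alike.
- flask_m_high_centre (a point): Loose steel casting flask, the taller of the two middle-width flasks, the tallest of all: a plain tube open at both ends, standing upright on the bench. Outer diameter 55, inner 50, height 78 mm, about 250 g. The point is its centre: on the axis, 39 mm above its lower rim; z along the axis, up. Round, so any yaw grips alike.
- flask_l_centre (a point): Loose steel casting flask, the taller of the two widest flasks: a plain tube open at both ends, standing upright on the bench. Outer diameter 66, inner 61, height 68 mm, about 270 g. The point is its centre: on the axis, 34 mm above its lower rim; z along the axis, up. Round, so any yaw grips alike.
- flask_l_low_centre (a point): Loose steel casting flask, the shorter of the two widest flasks, the lowest of all; lower than the tree on the only base it fits, so it is the spare: a plain tube open at both ends, standing upright on the bench. Outer diameter 66, inner 61, height 44 mm, about 180 g. The point is its centre: on the axis, 22 mm above its lower rim; z along the axis, up. Round, so any yaw grips alike.
- base_s: Fixed black rubber cup 74 mm wide, round a light blue wax tree (tree_s): one finger ring standing on a stem. Floor 6 mm above the bench; lip 10 mm above the floor, inner width 64 mm at its top, 54 at the floor, for a 44 mm flask gripped above the lip. Tree 20 mm wide, top 48 mm above the floor. Origin: centre of the underside, z = 0 on the bench, z up; the flask stands on the floor centred on it.
- base_m_low: Fixed black rubber cup 85 mm wide, round a light blue wax tree (tree_m_low): a short stem with one tier of drop pendants. Floor 6 mm above the bench; lip 10 mm above the floor, inner width 75 mm at its top, 65 at the floor, for a 55 mm flask gripped above the lip. Tree 29 mm wide, top 40 mm above the floor. Origin: centre of the underside, z = 0 on the bench, z up; the flask stands on the floor centred on it.
- base_m_high: Fixed black rubber cup 85 mm wide, round a light blue wax tree (tree_m_high): a tall stem with three tiers of drop pendants. Floor 6 mm above the bench; lip 10 mm above the floor, inner width 75 mm at its top, 65 at the floor, for a 55 mm flask gripped above the lip. Tree 29 mm wide, top 66 mm above the floor. Origin: centre of the underside, z = 0 on the bench, z up; the flask stands on the floor centred on it.
- base_l: Fixed black rubber cup 96 mm wide, round a light blue wax tree (tree_l): a stem with two tiers of small rings. Floor 6 mm above the bench; lip 10 mm above the floor, inner width 86 mm at its top, 76 at the floor, for a 66 mm flask gripped above the lip. Tree 40 mm wide, top 57 mm above the floor. Origin: centre of the underside, z = 0 on the bench, z up; the flask stands on the floor centred on it.

How it is judged:
At the end, for the whole second after the job is handed in: Each of the four matching flasks stands on its own base: axis within 8 mm of the base's centre, lower rim within 3 mm of the base's floor, upright within 0.06 rad, at rest and released; the spare flask still stands upright within 20 mm of where it was (horizontal distance between flask_s_centre and base_s below 0.008 m and z of flask_s_centre in the frame of base_s between 0.032 and 0.038 m and angle between each of flask_s_centre, flask_m_low_centre, flask_m_high_centre, flask_l_centre, flask_l_low_centre's own z axis and vertical below 0.06 rad and linear speed of each of flask_s, flask_m_low, flask_m_high, flask_l below 0.02 m/s and horizontal distance between flask_m_low_centre and base_m_low below 0.008 m and z of flask_m_low_centre in the frame of base_m_low between 0.029 and 0.035 m and horizontal distance between flask_m_high_centre and base_m_high below 0.008 m and z of flask_m_high_centre in the frame of base_m_high between 0.042 and 0.048 m and horizontal distance between flask_l_centre and base_l below 0.008 m and z of flask_l_centre in the frame of base_l between 0.037 and 0.043 m and distance of flask_l_low_centre from where it was at the start of the episode below 0.02 m); the robot touches nothing.
It fails at once if a wax tree is knocked with more than 8 N (contact force between any of tree_s, tree_m_low, tree_m_high, tree_l and anything else above 8 N).
It fails at once if a flask is dropped onto its base: moving faster than 0.6 m/s over the last 25 mm of its way down ((horizontal distance between flask_s_centre and base_s below 0.02 m and z of flask_s_centre in the frame of base_s below 0.06 m and linear speed of flask_s above 0.6 m/s) or (horizontal distance between flask_m_low_centre and base_m_low below 0.02 m and z of flask_m_low_centre in the frame of base_m_low below 0.057 m and linear speed of flask_m_low above 0.6 m/s) or (horizontal distance between flask_m_high_centre and base_m_high below 0.02 m and z of flask_m_high_centre in the frame of base_m_high below 0.07 m and linear speed of flask_m_high above 0.6 m/s) or (horizontal distance between flask_l_centre and base_l below 0.02 m and z of flask_l_centre in the frame of base_l below 0.065 m and linear speed of flask_l above 0.6 m/s)).
It fails at once if the spare flask is moved more than 20 mm (distance of flask_l_low_centre from where it was at the start of the episode above 0.02 m).
It also fails if it takes over 99 s, if anything falls off the work surface, if the arm or the gripper's body presses on something with over 40 N, if the wrist force passes 120 N, or if a joint passes its speed limit or range.

## Robot

A 6-joint arm with a two-finger parallel gripper is mounted at the origin on the work surface. World frame = base frame: x ahead of the robot, y to its left, z up, the work surface at z = 0. Lengths are in m, angles in rad, forces in N, time in s.
With the tool pointing down it reaches from about 0.2 to 0.875 m from the base axis. Payload 3.4 kg.
Tool frame: the origin (TCP) lies on the centre line of the jaws, within the pads' length; the fingertips stand 19 mm ahead of it and the grasp point (between the pads) is the TCP; z points along the fingers, y is the line along which they close (so a half turn about z gives the same grasp; the last joint's range is limited). The gripper opens to 94 mm and grips with 3 to 60 N. Pads are 16 mm wide; open, the fingers measure 119 mm over their backs; the gripper's body (75 mm by 177 mm) begins 78 mm behind the grasp point.
Start: joints at [1.002, 0.276, 1.505, -0, 1.361, -0.121], TCP at [0.249, 0.518, 0.196] pointing down, gripper open.
Joint ranges: [-2.89, 2.89], [-0.75, 2.08], [0.22, 2.7], [-1.18, 4.32], [0.11, 2.71], [-2.7, 2.7]. Speed limits (rad/s): [2.57, 2.57, 3.14, 3.14, 3.14, 3.14].

## Interface

Orientations are given as a unit quaternion [x, y, z, w].
In Python, from station import bot gives the robot as it stands.
- The arm moves only by the shell command python3 -m creep 'ROWS' [FORCE]. ROWS is JSON, a list of rows, each an object of numbers: "dx", "dy", "dz": the shift along the tool's x, y, z each as a share of 30 cm, from -1 to 1; "roll": the turn about the tool's z as a share of 120 degrees, from -1 to 1; "jaw": the opening, from -1 (shut) to 1 (fully open). In form: [{"dx": .., "dy": .., "dz": .., "roll": .., "jaw": ..}, ...]. A call has 1 to 8 rows; each row is the pose to reach, as a shift and turn from the pose commanded when the call began, along the tool's axes at that moment; what a row does not reach only later rows make up. A row lasts 1/12 s, in which the tool goes at most 41.7 mm and 7.16 degrees, less where a joint would pass 70% of its speed; a pose out of reach is approached as far as the arm can. A call with a number of a shift or a turn outside -1 to 1 is refused whole. A call with a gripper value outside its range is refused whole. The fingers move at their own pace and stop on an object; FORCE is the grip in N (left out, the last holds). Time passes only in rows, so rows that repeat a pose let the fingers close. It gives the time, the measured TCP pose, the force, the opening and the grip force at its end, in the units of the state.
- bot.read_state(): the state, without advancing time (a new reading comes with each control period).
- bot.read_camera(name): name is "scene" or "side" or "wrist"; returns a dict with "img" (384x512x3 uint8, red, green, blue), "mtx" (3x3 intrinsics, pixels), "dist_coeffs" ([k1, k2, p1, p2, k3] as OpenCV has them; the pictures are not rectified), "R" (3x3) and "t" (3): a world point X has camera coordinates R X + t. Camera axes: x right, y down, z forward; pixel columns grow to the right and rows downward; lengths in m; the calibration is good to about 2 mm. A picture is of the moment at which its call begins. There is no depth.
- bot.finish_job(): hands the job in; it is judged then, once.
The state is a dict: "time": time; "qpos": joint angles; "joint_velocities": joint speeds; "joint_efforts": joint torques, N m; "tool_pos": TCP position; "tool_rot": TCP orientation; "ft_force": force on the tool from outside, world axes, zero at the start; "wrist_torque": the same for the moment, N m; "opening": finger opening in m; "gripper_force": force on a finger pad.
Only numpy, scipy, OpenCV 4.12 (cv2) and the standard library are available. Lean on these libraries where they do the work, as an engineer would, in place of code of your own. Each camera call takes 0.05 s, during which the arm holds its last target. There are 200 camera calls.

## Working session

There is one attempt and no reset: what is moved stays moved. The work goes in short steps, Python scripts to look and compute and a shell command to move; the robot and the scene stay as the last step left them, time stands still between calls to the robot, and variables do not carry over. Pictures are saved under pics/ and viewed, at most 14 in all, crops included, and the job is handed in when it is done.

```bash
mkdir -p pics; ls; python3 - <<'E'
from station import bot
import cv2
s=bot.read_state();print(s)
for n in("scene","side","wrist"):
    c=bot.read_camera(n);cv2.imwrite(f"pics/{n}0.png",c["img"][:,:,::-1]);print(n,c["mtx"],c["dist_coeffs"],c["R"],c["t"])
E
```

```text
pics
{'time': 0.0, 'qpos': array([ 1.00200602e+00,  2.76586636e-01,  1.50609625e+00, -3.45778743e-05,
        1.36069204e+00, -1.21021980e-01]), 'joint_velocities': array([ 1.23215075e-03,  4.14396818e-04,  5.91596576e-04, -1.71833355e-04,
       -5.82032383e-05, -4.95484151e-04]), 'joint_efforts': array([-6.07512504e-06, -4.04587305e+01, -2.37226492e+01,  7.03715393e-02,
        3.44828633e-02, -1.31793367e-04]), 'tool_pos': array([0.24866717, 0.5178146 , 0.19502422]), 'tool_rot': array([ 2.22014894e-01,  9.75042867e-01, -8.44368277e-04, -2.85389856e-04]), 'ft_force': array([ 0.63500842,  0.10390581, -0.65384917]), 'wrist_torque': array([-0.05160189, -0.02890316,  0.07351867]), 'gripper_force': 0.0, 'opening': 0.09415877949835769}
scene [[361.38430393   0.         266.6091293 ]
 [  0.         361.38430393 190.81822875]
 [  0.           0.           1.        ]] [-0.00942576  0.          0.          0.          0.        ] [[ 0.15080737  0.98838615 -0.01870731]
 [ 0.77245847 -0.12962815 -0.62169482]
 [-0.61689954  0.07930554 -0.78303613]] [-0.09518103 -0.33947391  1.28966729]
side [[397.60960207   0.         261.76252961]
 [  0.         397.60960207 192.81084413]
 [  0.           0.           1.        ]] [0.03407849 0.         0.         0.         0.        ] [[ 0.99648693 -0.08311459  0.01028407]
 [-0.03575135 -0.53321666 -0.84522295]
 [ 0.075734    0.84188595 -0.53431489]] [-0.53115237  0.08377143  1.35372466]
wrist [[331.75986674   0.         247.73617367]
 [  0.         331.75986674 194.05866726]
 [  0.           0.           1.        ]] [-0.03631269  0.          0.          0.          0.        ] [[ 0.43172942  0.90200068 -0.00211709]
 [ 0.87147317 -0.4165101   0.25894759]
 [ 0.23268911 -0.11364028 -0.96588905]] [-0.57356251 -0.02737025  0.39040225]
```

View pics/scene0.png

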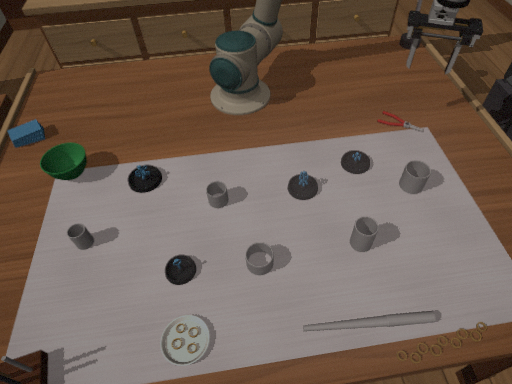

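View pics/side0.png

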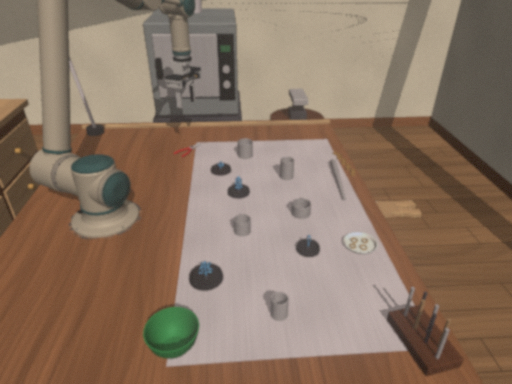

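Scene: bases (rubber cup with blue tree) are at l (145,178), s (181,269), m_high (303,186) and m_low (355,161). Flasks are at s (81,236), m_low (217,194), l_low (260,258), m_high (363,234) and l (415,177). Side view: bases are at l (206,276), s (307,247), m_high (238,190) and m_low (221,169). Flasks are at s (279,305), m_low (242,225), l_low (301,208), m_high (287,168) and l (245,149).

```bash
cat > h.py <<'E'
import numpy as np, cv2
from station import bot
H=dict(s=.058,m_low=.052,m_high=.078,l=.068,l_low=.044)
D=dict(s=.044,m_low=.055,m_high=.055,l=.066,l_low=.066)
def ray(c,uv,z):
    p=cv2.undistortPoints(np.array([[uv]],float),c["mtx"],c["dist_coeffs"])[0,0]
    R=np.array(c["R"]);o=-R.T@np.array(c["t"]);d=R.T@np.array([*p,1]);return o+d*(z-o[2])/d[2]
def proj(c,X):
    return cv2.projectPoints(np.array([X],float),cv2.Rodrigues(np.array(c["R"]))[0],np.array(c["t"],float),c["mtx"],c["dist_coeffs"])[0][0,0]
def blob(mask,uv):
    n,l,st,ce=cv2.connectedComponentsWithStats(mask.astype(np.uint8))
    yy,xx=np.nonzero(mask);i=np.argmin((xx-uv[0])**2+(yy-uv[1])**2);k=l[yy[i],xx[i]]
    pts=np.argwhere(l==k)[:,::-1].astype(np.int32);h=cv2.convexHull(pts);m=cv2.moments(h)
    return np.array([m["m10"]/m["m00"],m["m01"]/m["m00"]]),h
def masks(img,kind):
    g=cv2.cvtColor(img,cv2.COLOR_RGB2HSV);v=g[...,2]
    return (v<75)&(g[...,1]<130) if kind=="base" else (v<150)
E
python3 - <<'E'
from h import *
B={"scene":dict(l=(145,178),s=(181,269),m_high=(303,186),m_low=(355,161)),"side":dict(l=(206,276),s=(307,247),m_high=(238,190),m_low=(221,169))}
F={"scene":dict(s=(81,236),m_low=(217,194),l_low=(260,258),m_high=(363,234),l=(415,177)),"side":dict(s=(279,305),m_low=(242,225),l_low=(301,208),m_high=(287,168),l=(245,149))}
out=[]
for n in B:
    c=bot.read_camera(n);im=c["img"];big=cv2.resize(im[:,:,::-1],None,fx=1.5,fy=1.5).copy()
    for kind,S in(("base",B),("flask",F)):
        for k,uv in S[n].items():
            m=np.zeros(im.shape[:2],bool);w=32;sl=np.s_[max(uv[1]-w,0):uv[1]+w,uv[0]-w:uv[0]+w]
            m[sl]=masks(im,kind)[sl]
            ce,h=blob(m,uv);z=.008 if kind=="base" else H[k]/2
            cv2.polylines(big,[(h*1.5+.7).astype(np.int32)],True,(0,0,255) if kind=="base" else (0,200,0))
            print(n,kind,k,ce.round(1),cv2.contourArea(h),ray(c,ce,z).round(4)[:2])
    out.append(big[:,:])
    cv2.imwrite(f"pics/ov_{n}.png",big)
E
```

```text
scene base l [144.6 178.5] 704.0 [ 0.3473 -0.3137]
scene base s [180.2 269.5] 697.0 [ 0.6538 -0.2123]
scene base m_high [302.5 186.9] 569.5 [0.4535 0.1293]
scene base m_low [355.2 161.9] 503.5 [0.3859 0.303 ]
scene flask s [ 80.5 235.5] 3969.0 [ 0.5312 -0.456 ]
scene flask m_low [216.5 193.5] 3969.0 [ 0.4514 -0.1099]
scene flask l_low [259.5 257.5] 3968.5 [ 0.66   -0.0212]
scene flask m_high [362.5 233.5] 3969.0 [0.6449 0.235 ]
scene flask l [414.5 176.5] 3969.0 [0.4887 0.4354]
side base l [205.4 276.8] 576.5 [ 0.3491 -0.3171]
side base s [307.5 247.7] 203.5 [ 0.6554 -0.2147]
side base m_high [238.1 191.2] 143.5 [0.4545 0.125 ]
side base m_low [220.6 169.1] 109.0 [0.3886 0.3005]
side flask s [276.3 304.2] 524.5 [ 0.532 -0.449]
side flask m_low [240.9 224.6] 329.0 [ 0.4561 -0.1073]
side flask l_low [299.5 207.9] 347.5 [ 0.662  -0.0201]
side flask m_high [284.7 168. ] 327.5 [0.6441 0.2368]
side flask l [244.5 137.9] 1597.0 [0.4984 0.5433]
```

View pics/ov_scene.png

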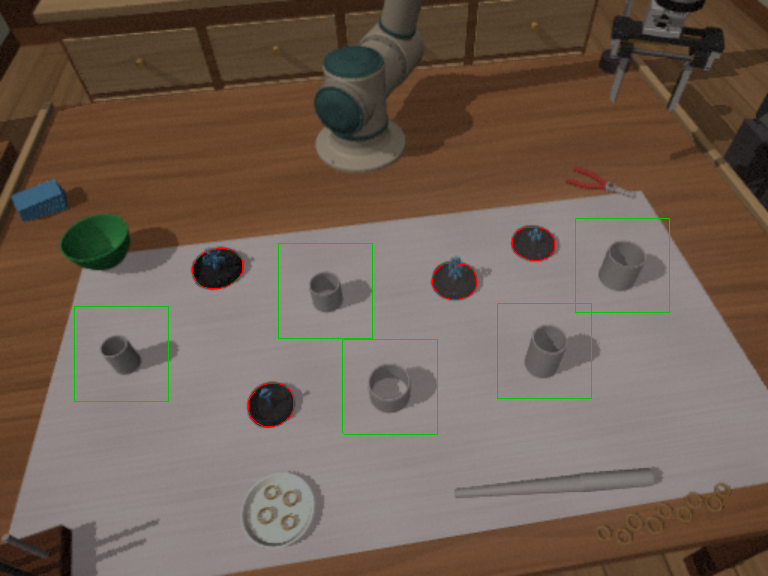

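View pics/ov_side.png

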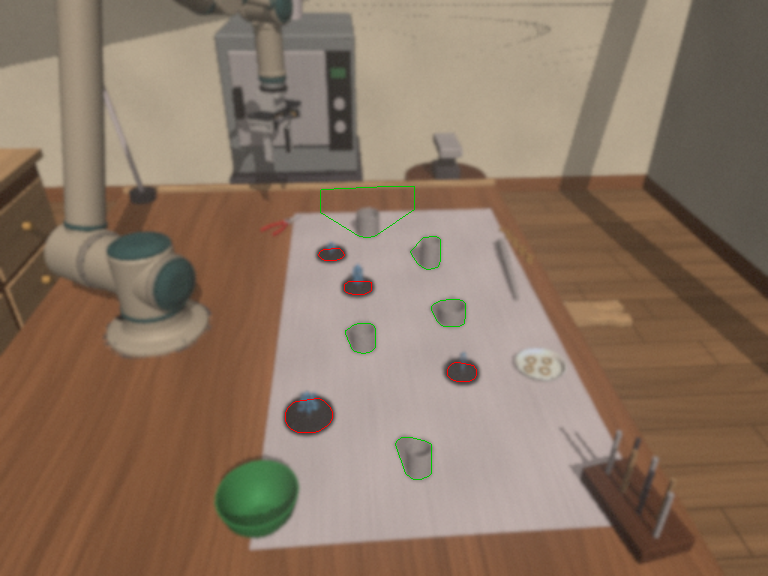

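Red outlines fit the four bases in both views. The green flask windows in the scene view took in shadows and need refining. I'll do that from close by with the wrist camera, rolling first so the tool axes line up with the world.

```bash
python3 -m creep '[{"roll":0.537,"jaw":1},{"roll":0.537,"jaw":1},{"roll":0.537,"jaw":1},{"roll":0.537,"jaw":1},{"roll":0.537,"jaw":1},{"roll":0.537,"jaw":1},{"roll":0.537,"jaw":1},{"roll":0.537,"jaw":1}]' 25; python3 - <<'E'
from station import bot
from scipy.spatial.transform import Rotation as R
s=bot.read_state();print(R.from_quat(s["tool_rot"]).as_matrix().round(4),s["qpos"])
E
```

```text
[[-9.014e-01  4.330e-01 -4.000e-04]
 [ 4.330e-01  9.014e-01 -6.000e-04]
 [ 1.000e-04 -8.000e-04 -1.000e+00]] [ 1.00199264e+00  2.76226554e-01  1.50543054e+00  7.79408061e-06
  1.36070812e+00 -1.20978760e-01]validation failed for argument at $[0]...
```

```bash
python3 -m creep '[{"dx":0,"dy":0,"dz":0,"roll":0.537,"jaw":1},{"dx":0,"dy":0,"dz":0,"roll":0.537,"jaw":1},{"dx":0,"dy":0,"dz":0,"roll":0.537,"jaw":1},{"dx":0,"dy":0,"dz":0,"roll":0.537,"jaw":1},{"dx":0,"dy":0,"dz":0,"roll":0.537,"jaw":1},{"dx":0,"dy":0,"dz":0,"roll":0.537,"jaw":1},{"dx":0,"dy":0,"dz":0,"roll":0.537,"jaw":1},{"dx":0,"dy":0,"dz":0,"roll":0.537,"jaw":1}]' 25; python3 - <<'E'
from station import bot
from scipy.spatial.transform import Rotation as R
s=bot.read_state();print(R.from_quat(s["tool_rot"]).as_matrix().round(4),s["qpos"])
E
```

```text
time: 0.92
tool_pos: [0.2489, 0.5182, 0.1957]
tool_rot: [0.665, 0.747, -0.0, 0.0]
ft_force: [-0.6, -0.4, -0.7]
opening: 0.0937
gripper_force: 0.0
[[-1.165e-01  9.932e-01 -2.000e-04]
 [ 9.932e-01  1.165e-01 -2.000e-04]
 [-2.000e-04 -2.000e-04 -1.000e+00]] [1.00201710e+00 2.76022125e-01 1.50516765e+00 3.16565141e-05
 1.36069990e+00 8.85196981e-01]
```

```bash
python3 -m creep '[{"dx":-0.36,"dy":0.757,"dz":0,"roll":0.056,"jaw":1},{"dx":-0.36,"dy":0.757,"dz":0,"roll":0.056,"jaw":1},{"dx":-0.36,"dy":0.757,"dz":0,"roll":0.056,"jaw":1},{"dx":-0.36,"dy":0.757,"dz":0,"roll":0.056,"jaw":1},{"dx":-0.36,"dy":0.757,"dz":0,"roll":0.056,"jaw":1},{"dx":-0.36,"dy":0.757,"dz":0,"roll":0.056,"jaw":1},{"dx":-0.36,"dy":0.757,"dz":0,"roll":0.056,"jaw":1},{"dx":-0.36,"dy":0.757,"dz":0,"roll":0.056,"jaw":1}]'
cat >> h.py <<'E'
from scipy.spatial.transform import Rotation as Rot
def sh(x,y,z):
    s=bot.read_state();M=Rot.from_quat(s["tool_rot"]).as_matrix();d=M.T@(np.array([x,y,z])-s["tool_pos"])/.3
    print("t",round(s["time"],1),"pos",s["tool_pos"].round(4),"-> dx,dy,dz",d.round(3),"yaw err",np.degrees(np.arctan2(M[1,0],M[0,0])).round(2)-90)
E
python3 - <<'E'
from h import *
c=bot.read_camera("wrist");cv2.imwrite("pics/w1.png",c["img"][:,:,::-1])
s=bot.read_state();p=s["tool_pos"];print(p,proj(c,p),[proj(c,[p[0],p[1],z]).round(0) for z in(0,.068)], -np.array(c["R"]).T@c["t"])
sh(.487,.437,.15)
E
```

```text
time: 1.58
tool_pos: [0.4897, 0.4377, 0.1949]
tool_rot: [0.706, 0.708, -0.001, -0.0]
ft_force: [-0.2, 0.8, -0.8]
opening: 0.0941
gripper_force: 0.0
[0.48782698 0.43847674 0.19519401] [245.08525357 231.99094933] [array([247., 170.]), array([246., 184.])] [0.48952946 0.51283566 0.38267678]
t 1.6 pos [0.4878 0.4385 0.1952] -> dx,dy,dz [-0.005 -0.003  0.151] yaw err 0.21999999999999886
```

View pics/w1.png

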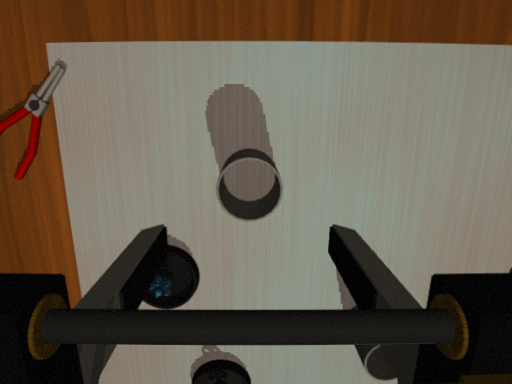

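The wrist view shows flask l's rim as a clear ellipse, columns 217–282 and rows 149–220, centred near (249,186). The m_low base is at (168,277). The pliers are at the left, clear of the work.

```bash
cat >> h.py <<'E'
def rim(c,X,d,z,tag=None,tol=2,win=14):
    """circle of diameter d at height z near world X: Hough near the expected place -> world point"""
    uv=proj(c,[X[0],X[1],z]);dep=(np.array(c["R"])@[X[0],X[1],z]+c["t"])[2];r=c["mtx"][0][0]*d/2/dep
    k=4;w=int(r+win);u0,v0=(uv-w).astype(int);u0=max(u0,0);v0=max(v0,0)
    g=cv2.cvtColor(c["img"],cv2.COLOR_RGB2GRAY)[v0:v0+2*w,u0:u0+2*w];G=cv2.resize(g,None,fx=k,fy=k,interpolation=cv2.INTER_CUBIC)
    o=cv2.HoughCircles(cv2.GaussianBlur(G,(0,0),2),cv2.HOUGH_GRADIENT,1.5,4,param1=80,param2=15,minRadius=int((r-tol)*k),maxRadius=int((r+tol)*k))
    im=cv2.cvtColor(G,cv2.COLOR_GRAY2BGR);R=[]
    for j,(a,b,q) in enumerate(o[0][:3]):
        cv2.circle(im,(int(a),int(b)),int(q),[(0,0,255),(0,255,0),(255,0,0)][j],1)
        p=ray(c,((a+.5)/k-.5+u0,(b+.5)/k-.5+v0),z);R.append(p);print(tag,"r exp",r.round(1),"got",q/k,p.round(4))
    if tag: cv2.imwrite(f"pics/{tag}.png",im)
    return R[0]
E
python3 - <<'E'
from h import *
c=bot.read_camera("wrist")
rim(c,(.487,.437),.0635,.068,"r1")
rim(c,(.487,.437),.066,.068,"r1o",1.5)
rim(c,(.487,.437),.061,.068,"r1i",1.5)
rim(c,(.387,.302),.085,.016,"rb",2)
E
```

```text
r1 r exp 32.5 got 31.3625 [0.4908 0.4341 0.068 ]
r1 r exp 32.5 got 33.875 [0.4909 0.431  0.068 ]
r1 r exp 32.5 got 32.6 [0.4905 0.4356 0.068 ]
r1o r exp 33.8 got 32.9625 [0.4906 0.4321 0.068 ]
r1o r exp 33.8 got 32.8875 [0.4902 0.4355 0.068 ]
r1o r exp 33.8 got 35.025 [0.491  0.4298 0.068 ]
r1i r exp 31.2 got 30.5875 [0.4907 0.4327 0.068 ]
r1i r exp 31.2 got 31.0375 [0.4907 0.4338 0.068 ]
r1i r exp 31.2 got 32.275 [0.4911 0.435  0.068 ]
rb r exp 34.4 got 33.975 [0.3876 0.3104 0.016 ]
rb r exp 34.4 got 32.5875 [0.3893 0.3068 0.016 ]
rb r exp 34.4 got 32.34375 [0.3894 0.3089 0.016 ]
```

View pics/r1.png

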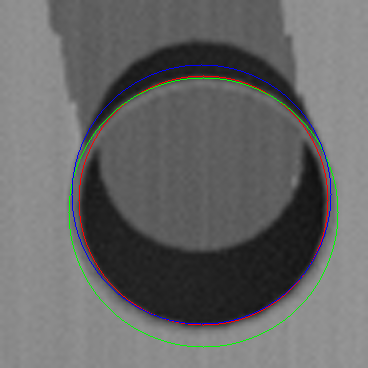

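The red circle follows the rim well, with its centre near (0.4907, 0.4345). Going down to grasp flask l.

```bash
python3 -m creep '[{"dx":-0.013,"dy":0.01,"dz":0.1,"roll":0,"jaw":1},{"dx":-0.013,"dy":0.01,"dz":0.2,"roll":0,"jaw":1},{"dx":-0.013,"dy":0.01,"dz":0.3,"roll":0,"jaw":1},{"dx":-0.013,"dy":0.01,"dz":0.4,"roll":0,"jaw":1},{"dx":-0.013,"dy":0.01,"dz":0.46,"roll":0,"jaw":1},{"dx":-0.013,"dy":0.01,"dz":0.497,"roll":0,"jaw":1},{"dx":-0.013,"dy":0.01,"dz":0.497,"roll":0,"jaw":1},{"dx":-0.013,"dy":0.01,"dz":0.497,"roll":0,"jaw":0.5}]' 25
python3 -m creep '[{"dx":0,"dy":0,"dz":0,"roll":0,"jaw":-1},{"dx":0,"dy":0,"dz":0,"roll":0,"jaw":-1},{"dx":0,"dy":0,"dz":0,"roll":0,"jaw":-1},{"dx":0,"dy":0,"dz":0,"roll":0,"jaw":-1},{"dx":0,"dy":0,"dz":0,"roll":0,"jaw":-1},{"dx":0,"dy":0,"dz":0,"roll":0,"jaw":-1},{"dx":0,"dy":0,"dz":0,"roll":0,"jaw":-1},{"dx":0,"dy":0,"dz":0,"roll":0,"jaw":-1}]' 25
python3 -c "
from h import *
sh(.4,.3,.2)"
```

```text
time: 2.35
tool_pos: [0.4898, 0.436, 0.0473]
tool_rot: [0.705, 0.71, 0.0, -0.0]
ft_force: [0.4, 0.4, 0.3]
opening: 0.0903
gripper_force: 0.0
time: 3.02
tool_pos: [0.4913, 0.4357, 0.0482]
tool_rot: [0.705, 0.709, 0.001, 0.0]
ft_force: [-0.2, 0.3, 5.7]
opening: 0.0662
gripper_force: 25.0
t 3.0 pos [0.4913 0.4357 0.0482] -> dx,dy,dz [-0.45  -0.306 -0.507] yaw err 0.3100000000000023
```

```bash
python3 -m creep '[{"dx":0,"dy":0,"dz":-0.1,"roll":0,"jaw":-1},{"dx":0,"dy":0,"dz":-0.2,"roll":0,"jaw":-1},{"dx":0,"dy":0,"dz":-0.3,"roll":0,"jaw":-1},{"dx":0,"dy":0,"dz":-0.4,"roll":0,"jaw":-1},{"dx":-0.05,"dy":0,"dz":-0.5,"roll":0,"jaw":-1},{"dx":-0.1,"dy":-0.05,"dz":-0.5,"roll":0,"jaw":-1},{"dx":-0.2,"dy":-0.1,"dz":-0.5,"roll":0,"jaw":-1},{"dx":-0.3,"dy":-0.15,"dz":-0.5,"roll":0,"jaw":-1}]'
python3 -m creep '[{"dx":-0.12,"dy":0,"dz":0,"roll":0,"jaw":-1},{"dx":-0.24,"dy":0,"dz":0,"roll":0,"jaw":-1},{"dx":-0.36,"dy":0,"dz":0,"roll":0,"jaw":-1},{"dx":-0.48,"dy":0,"dz":0,"roll":0,"jaw":-1},{"dx":-0.6,"dy":0,"dz":0,"roll":0,"jaw":-1},{"dx":-0.72,"dy":0,"dz":0,"roll":0,"jaw":-1},{"dx":-0.84,"dy":0,"dz":0,"roll":0,"jaw":-1},{"dx":-0.96,"dy":0,"dz":0,"roll":0,"jaw":-1}]'
python3 -c "
from h import *
sh(.348,-.435,.2)"
```

```text
time: 3.68
tool_pos: [0.4453, 0.344, 0.1962]
tool_rot: [0.705, 0.709, -0.0, -0.0]
ft_force: [0.7, 0.4, -3.1]
opening: 0.0662
gripper_force: 25.0
time: 4.35
tool_pos: [0.4467, 0.0552, 0.1961]
tool_rot: [0.705, 0.709, -0.0, -0.0]
ft_force: [0.8, -1.1, -3.6]
opening: 0.0659
gripper_force: 25.0
t 4.3 pos [0.4467 0.0552 0.1961] -> dx,dy,dz [-1.632 -0.339 -0.012] yaw err 0.3400000000000034
```

```bash
python3 -m creep '[{"dx":-0.12,"dy":-0.03,"dz":0,"roll":0,"jaw":-1},{"dx":-0.24,"dy":-0.06,"dz":0,"roll":0,"jaw":-1},{"dx":-0.36,"dy":-0.09,"dz":0,"roll":0,"jaw":-1},{"dx":-0.48,"dy":-0.12,"dz":0,"roll":0,"jaw":-1},{"dx":-0.6,"dy":-0.15,"dz":0,"roll":0,"jaw":-1},{"dx":-0.72,"dy":-0.18,"dz":0,"roll":0,"jaw":-1},{"dx":-0.84,"dy":-0.21,"dz":0,"roll":0,"jaw":-1},{"dx":-0.96,"dy":-0.24,"dz":0,"roll":0,"jaw":-1}]'
python3 -m creep '[{"dx":-0.12,"dy":-0.03,"dz":0,"roll":0,"jaw":-1},{"dx":-0.24,"dy":-0.06,"dz":0,"roll":0,"jaw":-1},{"dx":-0.36,"dy":-0.09,"dz":0,"roll":0,"jaw":-1},{"dx":-0.48,"dy":-0.1,"dz":0,"roll":0,"jaw":-1},{"dx":-0.6,"dy":-0.1,"dz":0,"roll":0,"jaw":-1},{"dx":-0.67,"dy":-0.1,"dz":0,"roll":0,"jaw":-1},{"dx":-0.67,"dy":-0.1,"dz":0,"roll":0,"jaw":-1},{"dx":-0.67,"dy":-0.1,"dz":0,"roll":0,"jaw":-1}]'
python3 - <<'E'
from h import *
c=bot.read_camera("wrist");cv2.imwrite("pics/w2.png",c["img"][:,:,::-1]);sh(.348,-.315,.2)
p=bot.read_state()["tool_pos"]
rim(c,(.348,-.315),.096,.016,"bl",4);rim(c,p,.0635,p[2]+.020,"fl")
E
```

```text
time: 5.02
tool_pos: [0.376, -0.2328, 0.1962]
tool_rot: [0.705, 0.709, 0.0, -0.001]
ft_force: [1.5, 0.9, -2.4]
opening: 0.0663
gripper_force: 25.0
time: 5.68
tool_pos: [0.3477, -0.4331, 0.1953]
tool_rot: [0.706, 0.708, 0.001, -0.002]
ft_force: [0.5, 0.6, -2.9]
opening: 0.0659
gripper_force: 25.0
t 5.7 pos [ 0.3479 -0.4318  0.1955] -> dx,dy,dz [ 0.389  0.002 -0.014] yaw err 0.269999999999996
bl r exp 46.3 got 42.5875 [ 0.3468 -0.3187  0.016 ]
bl r exp 46.3 got 48.325 [ 0.3507 -0.3146  0.016 ]
bl r exp 46.3 got 43.825 [ 0.3464 -0.3172  0.016 ]
fl r exp 58.2 got 56.4875 [ 0.3474 -0.4314  0.2155]
fl r exp 58.2 got 56.9 [ 0.3464 -0.4365  0.2155]
fl r exp 58.2 got 57.3125 [ 0.3489 -0.4372  0.2155]
```

View pics/w2.png

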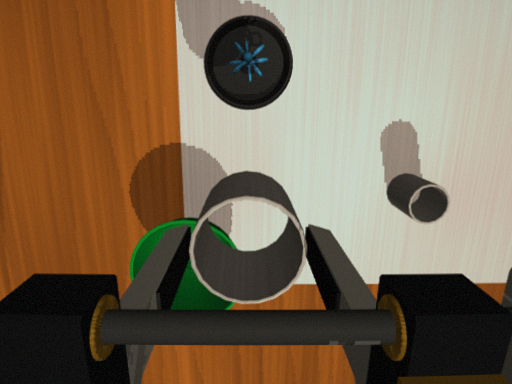

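The base l cup fills columns 205–292 and rows 15–109, centred at (248.5,62). The held flask's rim fills columns 190–306 and rows 196–303, centred at (248,249.5). Flask s's rim is centred near (429.5,203).

```bash
cat >> h.py <<'E'
def base(c,X):
    uv=proj(c,[X[0],X[1],.008]).round().astype(int);m=np.zeros(c["img"].shape[:2],bool);w=60
    sl=np.s_[max(uv[1]-w,0):uv[1]+w,max(uv[0]-w,0):uv[0]+w];m[sl]=(c["img"].max(2)<70)[sl]
    m=cv2.morphologyEx(m.astype(np.uint8),cv2.MORPH_OPEN,np.ones((5,5)))
    ce,h=blob(m,uv);x,y,a,b=cv2.boundingRect(h);print("base bbox",x,y,x+a,y+b,"ce",ce.round(1),ray(c,ce,.008).round(4));return ray(c,ce,.008)
E
python3 - <<'E'
from h import *
c=bot.read_camera("wrist");p=bot.read_state()["tool_pos"]
b=base(c,(.348,-.315));f=ray(c,(248,249.5),p[2]+.020);print(p,f,ray(c,(429.5,203),.058),ray(c,(248.5,62),.008))
t=p+(b-f);sh(t[0],t[1],.2)
E
```

```text
base bbox 205 17 292 111 ce [247.9  63.5] [ 0.3466 -0.3133  0.008 ]
[ 0.348061   -0.43130424  0.1958614 ] [ 0.34782186 -0.43347408  0.2158614 ] [ 0.53519774 -0.45226793  0.058     ] [ 0.34724262 -0.31175759  0.008     ]
t 5.8 pos [ 0.3481 -0.4313  0.1959] -> dx,dy,dz [ 0.401 -0.002 -0.013] yaw err 0.3199999999999932
```

```bash
python3 -m creep '[{"dx":0.1,"dy":0,"dz":0,"roll":0,"jaw":-1},{"dx":0.2,"dy":0,"dz":0,"roll":0,"jaw":-1},{"dx":0.3,"dy":0,"dz":0,"roll":0,"jaw":-1},{"dx":0.37,"dy":-0.002,"dz":0,"roll":0,"jaw":-1},{"dx":0.396,"dy":-0.002,"dz":0,"roll":0,"jaw":-1},{"dx":0.396,"dy":-0.002,"dz":0.06,"roll":0,"jaw":-1},{"dx":0.396,"dy":-0.002,"dz":0.12,"roll":0,"jaw":-1},{"dx":0.396,"dy":-0.002,"dz":0.2,"roll":0,"jaw":-1}]'
python3 - <<'E'
from h import *
c=bot.read_camera("wrist");cv2.imwrite("pics/w3.png",c["img"][:,:,::-1]);sh(.3473,-.3125,.0545)
E
```

```text
time: 6.45
tool_pos: [0.3484, -0.3146, 0.1377]
tool_rot: [0.704, 0.71, -0.0, 0.003]
ft_force: [-0.2, -0.3, -2.2]
opening: 0.0666
gripper_force: 25.0
t 6.5 pos [ 0.3457 -0.3116  0.1326] -> dx,dy,dz [-0.004  0.006  0.26 ] yaw err 0.4000000000000057
```

View pics/w3.png

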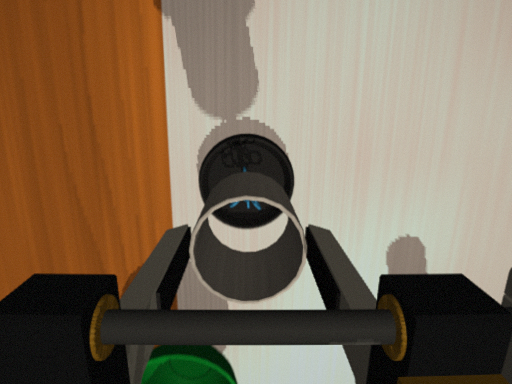

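The flask hangs over base l (cup centre at about (247,180), tree visible through the bore at (247,203)), and it is aligned. Lowering slowly.

```bash
python3 -m creep '[{"dx":0,"dy":0.004,"dz":0.05,"roll":0,"jaw":-1},{"dx":0,"dy":0.004,"dz":0.1,"roll":0,"jaw":-1},{"dx":0,"dy":0.004,"dz":0.14,"roll":0,"jaw":-1},{"dx":0,"dy":0.004,"dz":0.17,"roll":0,"jaw":-1},{"dx":0,"dy":0.004,"dz":0.2,"roll":0,"jaw":-1},{"dx":0,"dy":0.004,"dz":0.22,"roll":0,"jaw":-1},{"dx":0,"dy":0.004,"dz":0.24,"roll":0,"jaw":-1},{"dx":0,"dy":0.004,"dz":0.24,"roll":0,"jaw":-1}]'
python3 -m creep '[{"dx":0,"dy":0,"dz":0.007,"roll":0,"jaw":-1},{"dx":0,"dy":0,"dz":0.014,"roll":0,"jaw":-1},{"dx":0,"dy":0,"dz":0.02,"roll":0,"jaw":-1},{"dx":0,"dy":0,"dz":0.02,"roll":0,"jaw":-1}]'
```

```text
time: 7.17
tool_pos: [0.3482, -0.3135, 0.064]
tool_rot: [0.705, 0.709, 0.0, -0.001]
ft_force: [0.1, 0.3, -2.4]
opening: 0.066
gripper_force: 25.0
time: 7.5
tool_pos: [0.3485, -0.3139, 0.0587]
tool_rot: [0.705, 0.709, 0.0, -0.0]
ft_force: [0.5, 0.0, -3.0]
opening: 0.0659
gripper_force: 25.0
```

```bash
python3 -m creep '[{"dx":0,"dy":0,"dz":0.004,"roll":0,"jaw":-1},{"dx":0,"dy":0,"dz":0.008,"roll":0,"jaw":-1},{"dx":0,"dy":0,"dz":0.012,"roll":0,"jaw":-1},{"dx":0,"dy":0,"dz":0.012,"roll":0,"jaw":-1},{"dx":0,"dy":0,"dz":0.012,"roll":0,"jaw":-1}]'
```

```text
time: 7.92
tool_pos: [0.3485, -0.3138, 0.0551]
tool_rot: [0.705, 0.709, 0.0, -0.0]
ft_force: [0.4, 0.8, -3.5]
opening: 0.0662
gripper_force: 25.0
```

```bash
python3 -m creep '[{"dx":0,"dy":0,"dz":0.004,"roll":0,"jaw":-1},{"dx":0,"dy":0,"dz":0.008,"roll":0,"jaw":-1},{"dx":0,"dy":0,"dz":0.008,"roll":0,"jaw":-1},{"dx":0,"dy":0,"dz":0.008,"roll":0,"jaw":-1}]'
```

```text
time: 8.25
tool_pos: [0.3487, -0.3143, 0.0541]
tool_rot: [0.705, 0.709, -0.0, 0.001]
ft_force: [-2.5, 1.8, 8.1]
opening: 0.0663
gripper_force: 25.0
```

Contact with the floor is felt (8 N). Release and rise.

```bash
python3 -m creep '[{"dx":0,"dy":0,"dz":0,"roll":0,"jaw":0.5},{"dx":0,"dy":0,"dz":0,"roll":0,"jaw":1},{"dx":0,"dy":0,"dz":0,"roll":0,"jaw":1},{"dx":0,"dy":0,"dz":0,"roll":0,"jaw":1},{"dx":0,"dy":0,"dz":0,"roll":0,"jaw":1},{"dx":0,"dy":0,"dz":-0.1,"roll":0,"jaw":1},{"dx":0,"dy":0,"dz":-0.2,"roll":0,"jaw":1},{"dx":0,"dy":0,"dz":-0.3,"roll":0,"jaw":1}]'
python3 -m creep '[{"dx":0,"dy":0,"dz":-0.1,"roll":0,"jaw":1},{"dx":0,"dy":0,"dz":-0.19,"roll":0,"jaw":1},{"dx":0,"dy":0,"dz":-0.19,"roll":0,"jaw":1},{"dx":0,"dy":0,"dz":-0.19,"roll":0,"jaw":1}]'
python3 - <<'E'
from h import *
c=bot.read_camera("wrist");cv2.imwrite("pics/w4.png",c["img"][:,:,::-1])
rim(c,(.348,-.315),.0635,.074,"l1")
c=bot.read_camera("side");u=proj(c,(.348,-.315,.03)).astype(int);print(u)
a=cv2.resize(c["img"][u[1]-50:u[1]+50,u[0]-60:u[0]+60,::-1],None,fx=3,fy=3);cv2.imwrite("pics/w4s.png",np.vstack([cv2.resize(cv2.imread("pics/w4.png")[100:260,140:360],(360,262)),a]))
sh(.535,-.452,.2)
E
```

```text
time: 8.92
tool_pos: [0.3481, -0.3134, 0.1433]
tool_rot: [0.705, 0.709, 0.0, -0.001]
ft_force: [0.3, -1.0, 0.6]
opening: 0.0939
gripper_force: 0.0
time: 9.25
tool_pos: [0.3492, -0.3147, 0.201]
tool_rot: [0.705, 0.709, -0.0, 0.002]
ft_force: [-0.1, 0.7, -0.1]
opening: 0.0943
gripper_force: 0.0
l1 r exp 32.6 got 33.4625 [ 0.3477 -0.3179  0.074 ]
l1 r exp 32.6 got 31.4 [ 0.3477 -0.3157  0.074 ]
l1 r exp 32.6 got 31.8125 [ 0.3466 -0.3168  0.074 ]
[204 270]
t 9.3 pos [ 0.348  -0.3132  0.1986] -> dx,dy,dz [-0.466  0.621 -0.006] yaw err 0.3299999999999983
```

View pics/w4s.png

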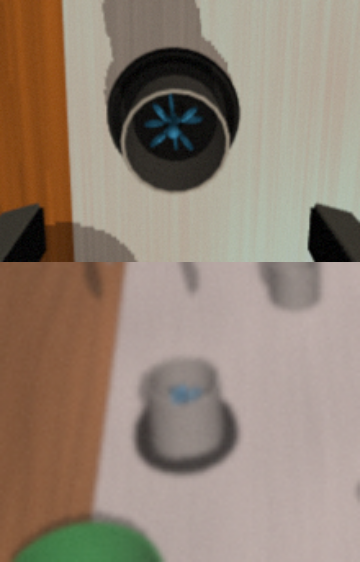

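Flask l stands in the centre of its cup with the tree showing inside, upright in the side view. Next is flask s.

```bash
python3 -m creep '[{"dx":-0.466,"dy":0.621,"dz":0,"roll":0,"jaw":1},{"dx":-0.466,"dy":0.621,"dz":0,"roll":0,"jaw":1},{"dx":-0.466,"dy":0.621,"dz":0,"roll":0,"jaw":1},{"dx":-0.466,"dy":0.621,"dz":0,"roll":0,"jaw":1},{"dx":-0.466,"dy":0.621,"dz":0,"roll":0,"jaw":1},{"dx":-0.466,"dy":0.621,"dz":0,"roll":0,"jaw":1},{"dx":-0.466,"dy":0.621,"dz":0,"roll":0,"jaw":1},{"dx":-0.466,"dy":0.621,"dz":0,"roll":0,"jaw":1}]'
python3 - <<'E'
from h import *
c=bot.read_camera("wrist")
a=rim(c,(.534,-.453),.0415,.058,"s1");im=cv2.imread("pics/s1.png")
sh(a[0],a[1],.042)
E
```

```text
time: 10.02
tool_pos: [0.5354, -0.4522, 0.1959]
tool_rot: [0.705, 0.709, 0.0, -0.003]
ft_force: [-0.3, 0.9, 0.0]
opening: 0.0938
gripper_force: 0.0
s1 r exp 20.6 got 19.025 [ 0.5352 -0.4547  0.058 ]
s1 r exp 20.6 got 20.075 [ 0.5351 -0.4535  0.058 ]
s1 r exp 20.6 got 18.9125 [ 0.5351 -0.445   0.058 ]
t 10.1 pos [ 0.5346 -0.4516  0.1969] -> dx,dy,dz [-0.012  0.004  0.516] yaw err 0.3400000000000034
```

View pics/s1.png

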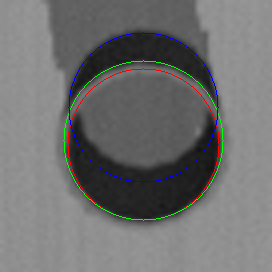

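```bash
python3 -m creep '[{"dx":-0.01,"dy":0.002,"dz":0.1,"roll":0,"jaw":1},{"dx":-0.01,"dy":0.002,"dz":0.2,"roll":0,"jaw":1},{"dx":-0.01,"dy":0.002,"dz":0.3,"roll":0,"jaw":1},{"dx":-0.01,"dy":0.002,"dz":0.4,"roll":0,"jaw":1},{"dx":-0.01,"dy":0.002,"dz":0.48,"roll":0,"jaw":1},{"dx":-0.01,"dy":0.002,"dz":0.515,"roll":0,"jaw":1},{"dx":-0.01,"dy":0.002,"dz":0.515,"roll":0,"jaw":1},{"dx":-0.01,"dy":0.002,"dz":0.515,"roll":0,"jaw":0.5}]' 25
python3 -m creep '[{"dx":0,"dy":0,"dz":0,"roll":0,"jaw":-1},{"dx":0,"dy":0,"dz":0,"roll":0,"jaw":-1},{"dx":0,"dy":0,"dz":0,"roll":0,"jaw":-1},{"dx":0,"dy":0,"dz":0,"roll":0,"jaw":-1},{"dx":0,"dy":0,"dz":0,"roll":0,"jaw":-1},{"dx":0,"dy":0,"dz":0,"roll":0,"jaw":-1},{"dx":0,"dy":0,"dz":0,"roll":0,"jaw":-1},{"dx":0,"dy":0,"dz":0,"roll":0,"jaw":-1}]' 25
python3 -m creep '[{"dx":0,"dy":0,"dz":0,"roll":0,"jaw":-1},{"dx":0,"dy":0,"dz":-0.06,"roll":0,"jaw":-1},{"dx":0,"dy":0,"dz":-0.16,"roll":0,"jaw":-1},{"dx":0,"dy":0,"dz":-0.27,"roll":0,"jaw":-1},{"dx":0,"dy":0,"dz":-0.38,"roll":0,"jaw":-1},{"dx":0,"dy":0,"dz":-0.46,"roll":0,"jaw":-1},{"dx":0,"dy":0,"dz":-0.51,"roll":0,"jaw":-1},{"dx":0,"dy":0,"dz":-0.51,"roll":0,"jaw":-1}]'
python3 -c "
from h import *
sh(.655,-.333,.2)"
```

```text
time: 10.73
tool_pos: [0.5357, -0.4553, 0.0458]
tool_rot: [0.705, 0.709, 0.0, -0.0]
ft_force: [0.3, -0.3, -1.0]
opening: 0.0904
gripper_force: 0.0
time: 11.4
tool_pos: [0.5361, -0.4556, 0.0453]
tool_rot: [0.705, 0.709, -0.0, -0.0]
ft_force: [-0.2, 0.1, 1.9]
opening: 0.042
gripper_force: 25.0
time: 12.07
tool_pos: [0.5378, -0.4571, 0.2024]
tool_rot: [0.705, 0.709, 0.0, 0.004]
ft_force: [-0.5, -1.1, -1.7]
opening: 0.0421
gripper_force: 25.0
t 12.1 pos [ 0.5378 -0.4571  0.2024] -> dx,dy,dz [0.411 0.393 0.008] yaw err 0.3299999999999983
```

```bash
python3 -m creep '[{"dx":0.1,"dy":0.1,"dz":0.008,"roll":0,"jaw":-1},{"dx":0.2,"dy":0.2,"dz":0.008,"roll":0,"jaw":-1},{"dx":0.3,"dy":0.3,"dz":0.008,"roll":0,"jaw":-1},{"dx":0.38,"dy":0.37,"dz":0.008,"roll":0,"jaw":-1},{"dx":0.41,"dy":0.393,"dz":0.008,"roll":0,"jaw":-1},{"dx":0.41,"dy":0.393,"dz":0.008,"roll":0,"jaw":-1},{"dx":0.41,"dy":0.393,"dz":0.008,"roll":0,"jaw":-1}]'
python3 - <<'E'
from h import *
c=bot.read_camera("wrist");cv2.imwrite("pics/w5.png",c["img"][:,:,::-1]);p=bot.read_state()["tool_pos"]
base(c,(.6545,-.2135));rim(c,p,.0415,p[2]+.0125,"fs",3);print(p,proj(c,p+[0,0,.0125]));sh(.6545,-.2135,.2)
E
```

```text
time: 12.65
tool_pos: [0.6526, -0.3318, 0.194]
tool_rot: [0.705, 0.71, -0.001, -0.001]
ft_force: [-0.8, -0.0, -1.7]
opening: 0.042
gripper_force: 25.0
base bbox 216 26 285 99 ce [249.9  62.3] [ 0.6529 -0.2128  0.008 ]
fs r exp 36.5 got 33.875 [ 0.6524 -0.3295  0.207 ]
fs r exp 36.5 got 36.3875 [ 0.652  -0.3277  0.207 ]
fs r exp 36.5 got 36.8 [ 0.6522 -0.3316  0.207 ]
[ 0.65211304 -0.33283117  0.1945466 ] [247.20589283 243.21445286]
t 12.7 pos [ 0.6521 -0.3328  0.1945] -> dx,dy,dz [ 0.398  0.01  -0.018] yaw err 0.3100000000000023
```

View pics/w5.png

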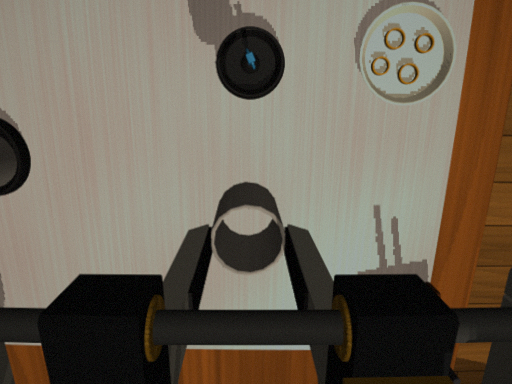

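The base s cup is centred at (250,62). The held flask s rim is centred at about (248,238), 3 mm toward +y of the TCP. The spare-side objects are clear.

```bash
python3 -m creep '[{"dx":0.1,"dy":0.005,"dz":0,"roll":0,"jaw":-1},{"dx":0.2,"dy":0.005,"dz":0,"roll":0,"jaw":-1},{"dx":0.3,"dy":0.005,"dz":0,"roll":0,"jaw":-1},{"dx":0.36,"dy":0.005,"dz":0,"roll":0,"jaw":-1},{"dx":0.391,"dy":0.005,"dz":0.05,"roll":0,"jaw":-1},{"dx":0.391,"dy":0.005,"dz":0.12,"roll":0,"jaw":-1},{"dx":0.391,"dy":0.005,"dz":0.2,"roll":0,"jaw":-1},{"dx":0.391,"dy":0.005,"dz":0.2,"roll":0,"jaw":-1}]'
python3 - <<'E'
from h import *
p=np.mean([(bot.read_camera("scene"),bot.read_state()["tool_pos"])[1] for _ in range(4)],0);print(p);sh(.6535,-.2155,.0513)
E
```

```text
time: 13.37
tool_pos: [0.6503, -0.2149, 0.131]
tool_rot: [0.706, 0.709, -0.002, -0.004]
ft_force: [-0.8, 0.2, -2.3]
opening: 0.0418
gripper_force: 25.0
[ 0.65349418 -0.21591228  0.13564289]
t 13.6 pos [ 0.6549 -0.2162  0.1374] -> dx,dy,dz [ 0.003 -0.005  0.287] yaw err 0.2600000000000051
```

```bash
python3 -m creep '[{"dx":0,"dy":0,"dz":0.05,"roll":0,"jaw":-1},{"dx":0,"dy":0,"dz":0.1,"roll":0,"jaw":-1},{"dx":0,"dy":0,"dz":0.15,"roll":0,"jaw":-1},{"dx":0,"dy":0,"dz":0.19,"roll":0,"jaw":-1},{"dx":0,"dy":0,"dz":0.22,"roll":0,"jaw":-1},{"dx":0,"dy":0,"dz":0.245,"roll":0,"jaw":-1},{"dx":0,"dy":0,"dz":0.26,"roll":0,"jaw":-1},{"dx":0,"dy":0,"dz":0.26,"roll":0,"jaw":-1}]'
python3 -m creep '[{"dx":0,"dy":0,"dz":0.004,"roll":0,"jaw":-1},{"dx":0,"dy":0,"dz":0.008,"roll":0,"jaw":-1},{"dx":0,"dy":0,"dz":0.013,"roll":0,"jaw":-1},{"dx":0,"dy":0,"dz":0.013,"roll":0,"jaw":-1},{"dx":0,"dy":0,"dz":0.013,"roll":0,"jaw":-1}]'
```

```text
time: 14.23
tool_pos: [0.6539, -0.2146, 0.0571]
tool_rot: [0.705, 0.709, -0.0, -0.001]
ft_force: [-0.2, 0.3, -2.2]
opening: 0.0416
gripper_force: 25.0
time: 14.65
tool_pos: [0.6544, -0.2146, 0.0542]
tool_rot: [0.705, 0.709, 0.0, 0.0]
ft_force: [-0.5, -0.1, -1.5]
opening: 0.0424
gripper_force: 25.0
```

```bash
python3 -m creep '[{"dx":0,"dy":0,"dz":0.004,"roll":0,"jaw":-1},{"dx":0,"dy":0,"dz":0.008,"roll":0,"jaw":-1},{"dx":0,"dy":0,"dz":0.008,"roll":0,"jaw":-1},{"dx":0,"dy":0,"dz":0.008,"roll":0,"jaw":-1}]'
python3 -m creep '[{"dx":0,"dy":0,"dz":0.004,"roll":0,"jaw":-1},{"dx":0,"dy":0,"dz":0.004,"roll":0,"jaw":-1},{"dx":0,"dy":0,"dz":0.004,"roll":0,"jaw":-1}]'
```

```text
time: 14.98
tool_pos: [0.6542, -0.2146, 0.0515]
tool_rot: [0.705, 0.709, -0.0, -0.0]
ft_force: [0.0, 0.2, -2.4]
opening: 0.0419
gripper_force: 25.0
time: 15.23
tool_pos: [0.6543, -0.2147, 0.0513]
tool_rot: [0.705, 0.709, 0.0, 0.0]
ft_force: [-1.9, 1.6, 4.2]
opening: 0.0419
gripper_force: 25.0
```

Floor contact again. Release, rise and check.

```bash
python3 -m creep '[{"dx":0,"dy":0,"dz":0,"roll":0,"jaw":0.5},{"dx":0,"dy":0,"dz":0,"roll":0,"jaw":1},{"dx":0,"dy":0,"dz":0,"roll":0,"jaw":1},{"dx":0,"dy":0,"dz":0,"roll":0,"jaw":1},{"dx":0,"dy":0,"dz":0,"roll":0,"jaw":1},{"dx":0,"dy":0,"dz":0,"roll":0,"jaw":1},{"dx":0,"dy":0,"dz":-0.1,"roll":0,"jaw":1},{"dx":0,"dy":0,"dz":-0.2,"roll":0,"jaw":1}]'
python3 -m creep '[{"dx":0,"dy":0,"dz":-0.1,"roll":0,"jaw":1},{"dx":0,"dy":0,"dz":-0.2,"roll":0,"jaw":1},{"dx":0,"dy":0,"dz":-0.3,"roll":0,"jaw":1},{"dx":0,"dy":0,"dz":-0.3,"roll":0,"jaw":1}]'
python3 - <<'E'
from h import *
c=bot.read_camera("wrist");b=c["img"][100:260,140:360,::-1]
rim(c,(.654,-.214),.0415,.064,"s2");w=cv2.resize(b,(440,320))
c=bot.read_camera("side");u=proj(c,(.654,-.214,.03)).astype(int)
a=cv2.resize(c["img"][u[1]-40:u[1]+40,u[0]-55:u[0]+55,::-1],(440,320));cv2.imwrite("pics/w6.png",np.vstack([w,a])[:600])
sh(.454,-.108,.2)
E
```

```text
time: 15.9
tool_pos: [0.6526, -0.2139, 0.1085]
tool_rot: [0.705, 0.709, -0.001, -0.003]
ft_force: [0.8, -0.5, 1.0]
opening: 0.0918
gripper_force: 0.0
time: 16.23
tool_pos: [0.6577, -0.2161, 0.2078]
tool_rot: [0.705, 0.709, 0.002, 0.006]
ft_force: [0.3, -0.5, 0.8]
opening: 0.094
gripper_force: 0.0
s2 r exp 20.3 got 18.4375 [ 0.6534 -0.2146  0.064 ]
s2 r exp 20.3 got 19.5625 [ 0.6518 -0.2138  0.064 ]
s2 r exp 20.3 got 19.5625 [ 0.6541 -0.2134  0.064 ]
t 16.3 pos [ 0.655  -0.2149  0.2019] -> dx,dy,dz [ 0.36  -0.668  0.004] yaw err 0.3299999999999983
```

View pics/w6.png

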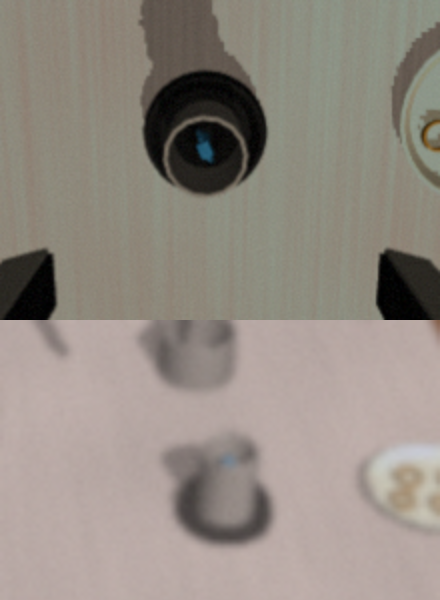

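Flask s stands centred and upright in its cup. Next is flask m_low.

```bash
python3 -m creep '[{"dx":0.36,"dy":-0.668,"dz":0,"roll":0,"jaw":1},{"dx":0.36,"dy":-0.668,"dz":0,"roll":0,"jaw":1},{"dx":0.36,"dy":-0.668,"dz":0,"roll":0,"jaw":1},{"dx":0.36,"dy":-0.668,"dz":0,"roll":0,"jaw":1},{"dx":0.36,"dy":-0.668,"dz":0,"roll":0,"jaw":1},{"dx":0.36,"dy":-0.668,"dz":0,"roll":0,"jaw":1},{"dx":0.36,"dy":-0.668,"dz":0,"roll":0,"jaw":1},{"dx":0.36,"dy":-0.668,"dz":0,"roll":0,"jaw":1}]'
python3 - <<'E'
from h import *
c=bot.read_camera("wrist")
g=cv2.cvtColor(c["img"],cv2.COLOR_RGB2GRAY);u=proj(c,(.454,-.108,.052));print("exp",u)
u=u.astype(int)
rim(c,(.454,-.108),.0525,.052,"m1",1.5)
rim(c,(.454,-.108),.050,.052,"m1i",1.5)
print(g[u[1]-40:u[1]+42:1,u[0]].tolist());print(g[u[1],u[0]-45:u[0]+45].tolist())
sh(.454,-.108,.038)
E
```

```text
time: 17.0
tool_pos: [0.4522, -0.1072, 0.1994]
tool_rot: [0.705, 0.709, -0.0, -0.0]
ft_force: [0.2, -0.0, 0.2]
opening: 0.094
gripper_force: 0.0
exp [250.04530715 180.57881274]
m1 r exp 25.4 got 24.3875 [ 0.4565 -0.1076  0.052 ]
m1 r exp 25.4 got 24.7625 [ 0.4576 -0.1076  0.052 ]
m1 r exp 25.4 got 24.875 [ 0.4553 -0.1088  0.052 ]
m1i r exp 24.1 got 23.5125 [ 0.4567 -0.1086  0.052 ]
m1i r exp 24.1 got 24.0375 [ 0.4571 -0.107   0.052 ]
m1i r exp 24.1 got 22.725 [ 0.4559 -0.0988  0.052 ]
[101, 97, 103, 103, 98, 100, 104, 99, 101, 78, 41, 36, 37, 35, 37, 50, 90, 121, 116, 102, 100, 105, 102, 101, 102, 102, 101, 102, 103, 98, 100, 104, 100, 102, 103, 103, 101, 103, 104, 105, 98, 101, 103, 101, 100, 105, 102, 103, 102, 104, 104, 103, 81, 41, 37, 34, 37, 41, 36, 32, 33, 36, 38, 38, 54, 93, 130, 146, 154, 156, 155, 152, 155, 154, 154, 153, 150, 152, 157, 154, 151, 152]
[145, 148, 148, 149, 150, 150, 148, 147, 149, 147, 147, 150, 148, 148, 151, 149, 144, 148, 144, 151, 146, 129, 110, 105, 58, 33, 31, 42, 91, 97, 99, 100, 95, 99, 94, 99, 100, 97, 96, 97, 92, 94, 100, 100, 97, 98, 100, 97, 97, 98, 95, 97, 103, 102, 100, 98, 97, 100, 100, 100, 100, 102, 101, 101, 97, 105, 75, 40, 26, 26, 24, 56, 97, 116, 143, 151, 152, 151, 147, 149, 150, 148, 152, 152, 152, 153, 152, 151, 149, 150]
t 17.1 pos [ 0.4535 -0.1079  0.1996] -> dx,dy,dz [-0.     0.002  0.539] yaw err 0.3299999999999983
```

```bash
python3 -m creep '[{"dx":0,"dy":0.009,"dz":0.1,"roll":0,"jaw":1},{"dx":0,"dy":0.009,"dz":0.2,"roll":0,"jaw":1},{"dx":0,"dy":0.009,"dz":0.3,"roll":0,"jaw":1},{"dx":0,"dy":0.009,"dz":0.4,"roll":0,"jaw":1},{"dx":0,"dy":0.009,"dz":0.48,"roll":0,"jaw":1},{"dx":0,"dy":0.009,"dz":0.53,"roll":0,"jaw":1},{"dx":0,"dy":0.009,"dz":0.53,"roll":0,"jaw":1},{"dx":0,"dy":0.009,"dz":0.53,"roll":0,"jaw":0.5}]' 25
python3 -m creep '[{"dx":0,"dy":0,"dz":0,"roll":0,"jaw":-1},{"dx":0,"dy":0,"dz":0,"roll":0,"jaw":-1},{"dx":0,"dy":0,"dz":0,"roll":0,"jaw":-1},{"dx":0,"dy":0,"dz":0,"roll":0,"jaw":-1},{"dx":0,"dy":0,"dz":0,"roll":0,"jaw":-1},{"dx":0,"dy":0,"dz":0,"roll":0,"jaw":-1},{"dx":0,"dy":0,"dz":0,"roll":0,"jaw":-1},{"dx":0,"dy":0,"dz":0,"roll":0,"jaw":-1}]' 25
python3 -m creep '[{"dx":0,"dy":0,"dz":0,"roll":0,"jaw":-1},{"dx":0,"dy":0,"dz":-0.06,"roll":0,"jaw":-1},{"dx":0,"dy":0,"dz":-0.16,"roll":0,"jaw":-1},{"dx":0,"dy":0,"dz":-0.27,"roll":0,"jaw":-1},{"dx":0,"dy":0,"dz":-0.38,"roll":0,"jaw":-1},{"dx":0,"dy":0,"dz":-0.46,"roll":0,"jaw":-1},{"dx":0,"dy":0,"dz":-0.53,"roll":0,"jaw":-1},{"dx":0,"dy":0,"dz":-0.53,"roll":0,"jaw":-1}]'
python3 -c "
from h import *
sh(.387,.185,.2)"
```

```text
time: 17.72
tool_pos: [0.4565, -0.1082, 0.0401]
tool_rot: [0.705, 0.709, -0.0, -0.001]
ft_force: [0.2, 0.1, 0.2]
opening: 0.0898
gripper_force: 0.0
time: 18.38
tool_pos: [0.4548, -0.1075, 0.0415]
tool_rot: [0.705, 0.709, -0.0, -0.001]
ft_force: [-1.0, 0.2, 0.2]
opening: 0.0375
gripper_force: 1.0
time: 19.05
tool_pos: [0.4595, -0.1089, 0.2048]
tool_rot: [0.705, 0.709, 0.002, 0.005]
ft_force: [0.7, 0.0, -0.7]
opening: 0.0006
gripper_force: 0.0
t 19.1 pos [ 0.4595 -0.1089  0.2048] -> dx,dy,dz [ 0.981 -0.236  0.01 ] yaw err 0.3299999999999983
```

The grasp missed. Looking.

```bash
python3 - <<'E'
from h import *
c=bot.read_camera("wrist");d=bot.read_camera("scene")
a=c["img"][:,:,::-1].copy();cv2.circle(a,tuple(int(v) for v in proj(c,(.456,-.108,.052))),3,(0,0,255),-1)
b=cv2.resize(d["img"][140:290,140:320,::-1],(288,240))
o=np.zeros((384,800,3),np.uint8);o[:,:512]=a;o[:240,512:]=b;cv2.imwrite("pics/w7.png",o)
E
```

```text
(no output)
```

View pics/w7.png

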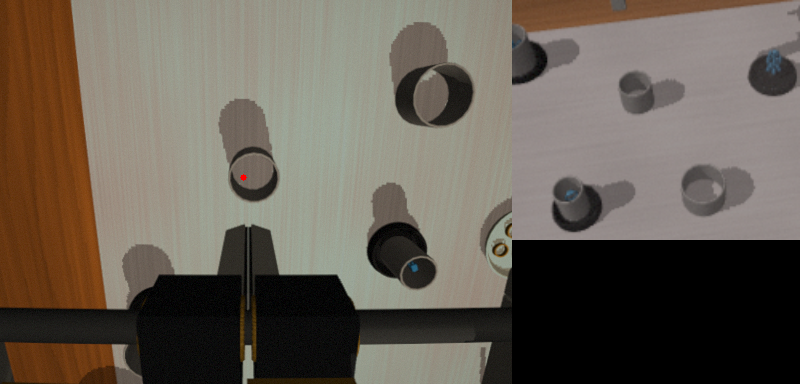

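The wrist view shows flask m_low upright with its rim at about (254,176), and in the scene crop it is still standing. Measuring how far it moved, with numbers only.

```bash
python3 - <<'E'
from h import *
c=bot.read_camera("wrist");s=bot.read_state();print(s["tool_pos"],s["time"],s["opening"])
print(ray(c,(254,176),.052));rim(c,(.462,-.106),.0525,.052,"m2",1.5)
d=bot.read_camera("scene");e=bot.read_camera("side")
old=cv2.imread("pics/scene0.png");new=d["img"][:,:,::-1]
df=(cv2.absdiff(old,np.ascontiguousarray(new)).max(2)>25)
for n,(u,v) in dict(m_low=(217,194),l_low=(260,258),m_high=(363,234)).items(): print(n,df[v-30:v+30,u-30:u+30].sum())
# template shift of flask, scene & side
for im,o,(u,v) in((new,old,(217,194)),(e["img"][:,:,::-1],cv2.imread("pics/side0.png"),(242,225))):
    t=o[v-16:v+16,u-16:u+30];r=cv2.matchTemplate(np.ascontiguousarray(im[v-46:v+46,u-46:u+60]),t,cv2.TM_CCOEFF_NORMED);_,m,_,l=cv2.minMaxLoc(r);print("shift",l[0]-30,l[1]-30,m)
for cam,uv,duv in((d,(217,194),(0,0)),(e,(242,225),(0,0))): print(proj(cam,(.456,-.108,.026)),proj(cam,(.466,-.108,.026)),proj(cam,(.456,-.098,.026)))
E
```

```text
[ 0.45574835 -0.10759071  0.19952461] 19.2 0.000644064853250213
[ 0.4630508  -0.10421283  0.052     ]
m2 r exp 25.3 got 24.05 [ 0.4667 -0.1074  0.052 ]
m2 r exp 25.3 got 26.525 [ 0.4671 -0.1094  0.052 ]
m2 r exp 25.3 got 24.05 [ 0.4659 -0.1066  0.052 ]
m_low 317
l_low 0
m_high 0
shift 0 3 0.9848008751869202
shift 3 0 0.9867866039276123
[217.30666945 194.72971463] [217.55405682 197.62221386] [220.98866248 194.24881808]
[240.84124784 224.75509372] [243.94033418 224.6246491 ] [240.72219518 222.90455632]
```

The flask stayed upright but slid about 10 mm in +x, to (0.466, −0.107). I'll retry with a gentler, stepped close and check the grip before lifting.

```bash
python3 -m creep '[{"dx":0,"dy":0.034,"dz":0,"roll":0,"jaw":1},{"dx":0,"dy":0.034,"dz":0,"roll":0,"jaw":1},{"dx":0,"dy":0.034,"dz":0,"roll":0,"jaw":1},{"dx":0,"dy":0.034,"dz":0,"roll":0,"jaw":1},{"dx":0,"dy":0.034,"dz":0,"roll":0,"jaw":1},{"dx":0,"dy":0.034,"dz":0,"roll":0,"jaw":1},{"dx":0,"dy":0.034,"dz":0,"roll":0,"jaw":1},{"dx":0,"dy":0.034,"dz":0,"roll":0,"jaw":1}]' 10
python3 -m creep '[{"dx":0,"dy":0,"dz":0,"roll":0,"jaw":1},{"dx":0,"dy":0,"dz":0,"roll":0,"jaw":1},{"dx":0,"dy":0,"dz":0,"roll":0,"jaw":1},{"dx":0,"dy":0,"dz":0,"roll":0,"jaw":1},{"dx":0,"dy":0,"dz":0,"roll":0,"jaw":1},{"dx":0,"dy":0,"dz":0,"roll":0,"jaw":1}]'
python3 - <<'E'
from h import *
for i in range(3):
    c=bot.read_camera("wrist")
    print(bot.read_state()["tool_pos"].round(4),proj(c,(.466,-.107,.052)))
rim(c,(.466,-.107),.0525,.052,"m3",1.5)
g=cv2.cvtColor(c["img"],cv2.COLOR_RGB2GRAY);u=proj(c,(.466,-.107,.052)).astype(int);print(u,g[u[1],u[0]-36:u[0]+36].tolist(),g[u[1]-36:u[1]+36,u[0]].tolist())
E
```

```text
time: 19.97
tool_pos: [0.4661, -0.1077, 0.2004]
tool_rot: [0.705, 0.709, 0.0, 0.0]
ft_force: [-0.2, -0.2, -0.2]
opening: 0.0505
gripper_force: 0.0
time: 20.47
tool_pos: [0.4662, -0.1077, 0.2003]
tool_rot: [0.705, 0.709, 0.0, -0.0]
ft_force: [0.1, 0.3, -1.2]
opening: 0.09
gripper_force: 0.0
[ 0.4662 -0.1077  0.2004] [247.98412884 178.92358883]
[ 0.4661 -0.1077  0.2004] [247.98461803 178.92641578]
[ 0.4662 -0.1077  0.2003] [247.9848885  178.92863492]
m3 r exp 25.3 got 24.5 [ 0.4671 -0.107   0.052 ]
m3 r exp 25.3 got 24.05 [ 0.4671 -0.1003  0.052 ]
m3 r exp 25.3 got 25.7 [ 0.4667 -0.1058  0.052 ]
[247 178] [143, 144, 144, 145, 145, 149, 149, 142, 145, 147, 148, 147, 109, 107, 84, 44, 31, 29, 54, 88, 95, 91, 96, 92, 97, 95, 99, 99, 97, 94, 93, 95, 97, 100, 98, 99, 98, 96, 98, 98, 101, 97, 100, 104, 101, 99, 97, 94, 103, 102, 101, 96, 95, 96, 97, 99, 97, 78, 35, 25, 25, 33, 91, 112, 137, 146, 148, 151, 147, 149, 147, 149] [93, 100, 97, 99, 98, 97, 79, 47, 33, 34, 35, 33, 45, 84, 121, 112, 95, 95, 97, 98, 97, 99, 91, 96, 100, 99, 97, 101, 99, 100, 100, 98, 99, 100, 98, 97, 98, 98, 101, 96, 96, 95, 100, 98, 99, 103, 97, 99, 100, 86, 55, 40, 36, 35, 36, 36, 36, 36, 33, 33, 35, 56, 92, 124, 142, 147, 148, 144, 149, 145, 151, 145]
```

```bash
python3 -m creep '[{"dx":0,"dy":0.003,"dz":0.1,"roll":0,"jaw":1},{"dx":0,"dy":0.003,"dz":0.2,"roll":0,"jaw":1},{"dx":0,"dy":0.003,"dz":0.3,"roll":0,"jaw":1},{"dx":0,"dy":0.003,"dz":0.4,"roll":0,"jaw":1},{"dx":0,"dy":0.003,"dz":0.48,"roll":0,"jaw":1},{"dx":0,"dy":0.003,"dz":0.53,"roll":0,"jaw":1},{"dx":0,"dy":0.003,"dz":0.548,"roll":0,"jaw":1},{"dx":0,"dy":0.003,"dz":0.548,"roll":0,"jaw":1}]' 10
python3 -m creep '[{"dx":0,"dy":0,"dz":0,"roll":0,"jaw":0.6},{"dx":0,"dy":0,"dz":0,"roll":0,"jaw":0.5},{"dx":0,"dy":0,"dz":0,"roll":0,"jaw":0.4},{"dx":0,"dy":0,"dz":0,"roll":0,"jaw":0.3},{"dx":0,"dy":0,"dz":0,"roll":0,"jaw":0.3},{"dx":0,"dy":0,"dz":0,"roll":0,"jaw":0.3}]'
python3 -m creep '[{"dx":0,"dy":0,"dz":0,"roll":0,"jaw":0.25},{"dx":0,"dy":0,"dz":0,"roll":0,"jaw":0.2},{"dx":0,"dy":0,"dz":0,"roll":0,"jaw":0.15},{"dx":0,"dy":0,"dz":0,"roll":0,"jaw":0.1},{"dx":0,"dy":0,"dz":0,"roll":0,"jaw":0.1},{"dx":0,"dy":0,"dz":0,"roll":0,"jaw":0.1}]'
```

```text
time: 21.28
tool_pos: [0.4661, -0.1074, 0.0348]
tool_rot: [0.705, 0.709, -0.001, -0.001]
ft_force: [-0.5, 0.9, 0.7]
opening: 0.0937
gripper_force: 0.0
time: 21.78
tool_pos: [0.4673, -0.1078, 0.0364]
tool_rot: [0.705, 0.709, 0.0, 0.0]
ft_force: [-0.4, -0.4, -0.0]
opening: 0.062
gripper_force: 0.0
time: 22.28
tool_pos: [0.4674, -0.1078, 0.0361]
tool_rot: [0.705, 0.709, 0.0, 0.0]
ft_force: [0.8, 0.1, 0.1]
opening: 0.0551
gripper_force: 10.0
```

Gripped at 55.1 mm and 10 N. Lift gently.

```bash
python3 -m creep '[{"dx":0,"dy":0,"dz":-0.03,"roll":0,"jaw":0},{"dx":0,"dy":0,"dz":-0.08,"roll":0,"jaw":0},{"dx":0,"dy":0,"dz":-0.14,"roll":0,"jaw":0},{"dx":0,"dy":0,"dz":-0.22,"roll":0,"jaw":0},{"dx":0,"dy":0,"dz":-0.32,"roll":0,"jaw":0},{"dx":0,"dy":0,"dz":-0.42,"roll":0,"jaw":0},{"dx":0,"dy":0,"dz":-0.5,"roll":0,"jaw":0},{"dx":0,"dy":0,"dz":-0.55,"roll":0,"jaw":0}]' 12
python3 -m creep '[{"dx":0.06,"dy":-0.02,"dz":0,"roll":0,"jaw":0},{"dx":0.15,"dy":-0.04,"dz":0,"roll":0,"jaw":0},{"dx":0.26,"dy":-0.06,"dz":0,"roll":0,"jaw":0},{"dx":0.38,"dy":-0.1,"dz":0,"roll":0,"jaw":0},{"dx":0.5,"dy":-0.14,"dz":0,"roll":0,"jaw":0},{"dx":0.62,"dy":-0.18,"dz":0,"roll":0,"jaw":0},{"dx":0.74,"dy":-0.22,"dz":0,"roll":0,"jaw":0},{"dx":0.85,"dy":-0.26,"dz":0,"roll":0,"jaw":0}]'
python3 -c "
from h import *
sh(.387,.185,.2)"
```

```text
time: 22.95
tool_pos: [0.4675, -0.108, 0.204]
tool_rot: [0.705, 0.709, 0.001, 0.002]
ft_force: [0.4, -0.4, -2.1]
opening: 0.0547
gripper_force: 12.0
time: 23.62
tool_pos: [0.3858, 0.1484, 0.2012]
tool_rot: [0.705, 0.709, -0.0, -0.0]
ft_force: [0.8, 0.0, -1.4]
opening: 0.055
gripper_force: 12.0
t 23.6 pos [0.3858 0.1484 0.2012] -> dx,dy,dz [0.122 0.005 0.004] yaw err 0.3199999999999932
```

```bash
python3 -m creep '[{"dx":0.06,"dy":0.005,"dz":0.002,"roll":0,"jaw":0},{"dx":0.12,"dy":0.005,"dz":0.004,"roll":0,"jaw":0},{"dx":0.122,"dy":0.005,"dz":0.004,"roll":0,"jaw":0},{"dx":0.122,"dy":0.005,"dz":0.004,"roll":0,"jaw":0},{"dx":0.122,"dy":0.005,"dz":0.004,"roll":0,"jaw":0},{"dx":0.122,"dy":0.005,"dz":0.004,"roll":0,"jaw":0}]'
cat >> h.py <<'E'
def prof(c,X):
    g=cv2.cvtColor(c["img"],cv2.COLOR_RGB2GRAY);u=proj(c,X);v=u.round().astype(int)
    col=cv2.blur(g,(3,1))[:,v[0]].astype(int);print("centre exp",u.round(1),"col from row",v[1]-50,col[v[1]-50:v[1]+50].tolist())
E
python3 - <<'E'
from h import *
c=bot.read_camera("wrist");p=bot.read_state()["tool_pos"];print(p)
base(c,(.387,.302));rim(c,p,.0525,p[2]+.016,"fm",3);prof(c,p+[0,0,.016])
E
```

```text
time: 24.12
tool_pos: [0.3887, 0.1824, 0.1997]
tool_rot: [0.705, 0.709, -0.0, 0.0]
ft_force: [0.6, 0.5, -2.5]
opening: 0.0551
gripper_force: 12.0
[0.38885772 0.18237666 0.19976511]
base bbox 207 21 285 103 ce [245.4  61.3] [0.3849 0.3028 0.008 ]
fm r exp 47.0 got 48.7 [0.3883 0.1802 0.2158]
fm r exp 47.0 got 47.4625 [0.3885 0.1865 0.2158]
fm r exp 47.0 got 44.0875 [0.3881 0.1843 0.2158]
centre exp [248.4 243.7] col from row 194 [45, 46, 45, 46, 67, 111, 139, 150, 164, 175, 183, 182, 181, 182, 181, 180, 182, 182, 181, 182, 184, 183, 184, 184, 182, 182, 182, 183, 183, 182, 182, 183, 183, 182, 185, 184, 182, 184, 184, 184, 182, 184, 180, 182, 184, 183, 184, 184, 183, 185, 182, 183, 185, 168, 112, 52, 42, 44, 46, 45, 46, 47, 44, 46, 46, 48, 46, 46, 46, 44, 43, 44, 46, 44, 45, 45, 44, 45, 44, 48, 48, 46, 47, 43, 46, 44, 44, 44, 44, 48, 82, 118, 140, 155, 176, 182, 182, 183, 184, 184]
```

```bash
python3 -m creep '[{"dx":0.06,"dy":-0.009,"dz":0,"roll":0,"jaw":0},{"dx":0.16,"dy":-0.009,"dz":0,"roll":0,"jaw":0},{"dx":0.26,"dy":-0.009,"dz":0,"roll":0,"jaw":0},{"dx":0.35,"dy":-0.009,"dz":0,"roll":0,"jaw":0},{"dx":0.399,"dy":-0.009,"dz":0.05,"roll":0,"jaw":0},{"dx":0.399,"dy":-0.009,"dz":0.12,"roll":0,"jaw":0},{"dx":0.399,"dy":-0.009,"dz":0.2,"roll":0,"jaw":0},{"dx":0.399,"dy":-0.009,"dz":0.24,"roll":0,"jaw":0}]'
python3 -m creep '[{"dx":0,"dy":0,"dz":0,"roll":0,"jaw":0},{"dx":0,"dy":0,"dz":0,"roll":0,"jaw":0},{"dx":0,"dy":0,"dz":0,"roll":0,"jaw":0},{"dx":0,"dy":0,"dz":0,"roll":0,"jaw":0}]'
python3 -c "
from h import *
sh(.386,.302,.042)"
```

```text
time: 24.83
tool_pos: [0.3844, 0.3017, 0.1254]
tool_rot: [0.705, 0.709, -0.002, -0.0]
ft_force: [-0.8, -0.0, -2.2]
opening: 0.055
gripper_force: 12.0
time: 25.17
tool_pos: [0.3867, 0.3033, 0.1291]
tool_rot: [0.705, 0.709, 0.001, 0.0]
ft_force: [-0.3, 0.0, -2.7]
opening: 0.0547
gripper_force: 12.0
t 25.2 pos [0.3867 0.3033 0.1291] -> dx,dy,dz [-0.005 -0.003  0.29 ] yaw err 0.28000000000000114
```

```bash
python3 -m creep '[{"dx":-0.002,"dy":-0.002,"dz":0.05,"roll":0,"jaw":0},{"dx":-0.002,"dy":-0.002,"dz":0.1,"roll":0,"jaw":0},{"dx":-0.002,"dy":-0.002,"dz":0.15,"roll":0,"jaw":0},{"dx":-0.002,"dy":-0.002,"dz":0.2,"roll":0,"jaw":0},{"dx":-0.002,"dy":-0.002,"dz":0.23,"roll":0,"jaw":0},{"dx":-0.002,"dy":-0.002,"dz":0.255,"roll":0,"jaw":0},{"dx":-0.002,"dy":-0.002,"dz":0.267,"roll":0,"jaw":0},{"dx":-0.002,"dy":-0.002,"dz":0.267,"roll":0,"jaw":0}]'
python3 -m creep '[{"dx":0,"dy":0,"dz":0.004,"roll":0,"jaw":0},{"dx":0,"dy":0,"dz":0.008,"roll":0,"jaw":0},{"dx":0,"dy":0,"dz":0.013,"roll":0,"jaw":0},{"dx":0,"dy":0,"dz":0.013,"roll":0,"jaw":0},{"dx":0,"dy":0,"dz":0.013,"roll":0,"jaw":0}]'
```

```text
time: 25.83
tool_pos: [0.3849, 0.3025, 0.0475]
tool_rot: [0.705, 0.709, -0.0, -0.0]
ft_force: [-0.5, -0.9, -2.5]
opening: 0.0551
gripper_force: 12.0
time: 26.25
tool_pos: [0.385, 0.3026, 0.044]
tool_rot: [0.705, 0.709, 0.0, 0.0]
ft_force: [0.2, 0.1, -2.2]
opening: 0.0551
gripper_force: 12.0
```

```bash
python3 -m creep '[{"dx":0.0,"dy":0.003,"dz":0.003,"roll":0,"jaw":0},{"dx":0,"dy":0.003,"dz":0.007,"roll":0,"jaw":0},{"dx":0,"dy":0.003,"dz":0.007,"roll":0,"jaw":0},{"dx":0,"dy":0.003,"dz":0.007,"roll":0,"jaw":0}]'
python3 -m creep '[{"dx":0,"dy":0,"dz":0.004,"roll":0,"jaw":0},{"dx":0,"dy":0,"dz":0.004,"roll":0,"jaw":0},{"dx":0,"dy":0,"dz":0.004,"roll":0,"jaw":0}]'
```

```text
time: 26.58
tool_pos: [0.3863, 0.3028, 0.0421]
tool_rot: [0.705, 0.709, 0.001, 0.0]
ft_force: [0.6, -0.4, 2.4]
opening: 0.0548
gripper_force: 12.0
time: 26.83
tool_pos: [0.3863, 0.3028, 0.0419]
tool_rot: [0.705, 0.709, 0.001, 0.0]
ft_force: [-1.8, -1.4, 10.0]
opening: 0.0547
gripper_force: 12.0
```

On the floor. Release, rise, and go to flask m_high.

```bash
python3 -m creep '[{"dx":0,"dy":0,"dz":0,"roll":0,"jaw":0.5},{"dx":0,"dy":0,"dz":0,"roll":0,"jaw":1},{"dx":0,"dy":0,"dz":0,"roll":0,"jaw":1},{"dx":0,"dy":0,"dz":0,"roll":0,"jaw":1},{"dx":0,"dy":0,"dz":0,"roll":0,"jaw":1},{"dx":0,"dy":0,"dz":0,"roll":0,"jaw":1},{"dx":0,"dy":0,"dz":-0.1,"roll":0,"jaw":1},{"dx":0,"dy":0,"dz":-0.2,"roll":0,"jaw":1}]'
python3 -m creep '[{"dx":0,"dy":0,"dz":-0.1,"roll":0,"jaw":1},{"dx":0,"dy":0,"dz":-0.2,"roll":0,"jaw":1},{"dx":0,"dy":0,"dz":-0.33,"roll":0,"jaw":1},{"dx":0,"dy":0,"dz":-0.33,"roll":0,"jaw":1},{"dx":0,"dy":0,"dz":-0.33,"roll":0,"jaw":1},{"dx":0,"dy":0,"dz":-0.33,"roll":0,"jaw":1}]'
python3 - <<'E'
from h import *
c=bot.read_camera("wrist");rim(c,(.386,.302),.0525,.058,"m4",1.5);cv2.imwrite("pics/w8.png",c["img"][:,:,::-1]);base(c,(.386,.302))
sh(.6445,.236,.2)
E
```

```text
time: 27.5
tool_pos: [0.3842, 0.3016, 0.0995]
tool_rot: [0.705, 0.709, -0.003, -0.001]
ft_force: [0.9, 1.1, -0.7]
opening: 0.0941
gripper_force: 0.0
time: 28.0
tool_pos: [0.3853, 0.3022, 0.1989]
tool_rot: [0.705, 0.709, -0.0, -0.0]
ft_force: [-0.6, 0.3, 0.4]
opening: 0.0939
gripper_force: 0.0
m4 r exp 25.8 got 24.9625 [0.386  0.3034 0.058 ]
m4 r exp 25.8 got 27.025 [0.386 0.301 0.058]
m4 r exp 25.8 got 25.3375 [0.3871 0.3026 0.058 ]
base bbox 225 159 273 205 ce [248.7 181.4] [0.3859 0.2905 0.008 ]
t 28.1 pos [0.3848 0.302  0.1981] -> dx,dy,dz [-0.225  0.864 -0.008] yaw err 0.3299999999999983
```

```bash
python3 -m creep '[{"dx":-0.225,"dy":0.864,"dz":0,"roll":0,"jaw":1},{"dx":-0.225,"dy":0.864,"dz":0,"roll":0,"jaw":1},{"dx":-0.225,"dy":0.864,"dz":0,"roll":0,"jaw":1},{"dx":-0.225,"dy":0.864,"dz":0,"roll":0,"jaw":1},{"dx":-0.225,"dy":0.864,"dz":0,"roll":0,"jaw":1},{"dx":-0.225,"dy":0.864,"dz":0,"roll":0,"jaw":1},{"dx":-0.225,"dy":0.864,"dz":0,"roll":0,"jaw":1},{"dx":-0.225,"dy":0.864,"dz":0,"roll":0,"jaw":1}]'
python3 -m creep '[{"dx":0,"dy":0,"dz":0,"roll":0,"jaw":1},{"dx":0,"dy":0,"dz":0,"roll":0,"jaw":1},{"dx":0,"dy":0,"dz":0,"roll":0,"jaw":1},{"dx":0,"dy":0,"dz":0,"roll":0,"jaw":1},{"dx":0,"dy":0,"dz":0,"roll":0,"jaw":1},{"dx":0,"dy":0,"dz":0,"roll":0,"jaw":1}]'
python3 - <<'E'
from h import *
c=bot.read_camera("wrist");rim(c,(.6445,.236),.0525,.078,"h1",1.5);cv2.imwrite("pics/w9.png",c["img"][:,:,::-1])
prof(c,(.6445,.236,.078));g=cv2.cvtColor(c["img"],cv2.COLOR_RGB2GRAY);u=proj(c,(.6445,.236,.078)).astype(int);print(g[u[1],u[0]-45:u[0]+45].tolist())
sh(.6445,.236,.048)
E
```

```text
time: 28.72
tool_pos: [0.6486, 0.2342, 0.1951]
tool_rot: [0.706, 0.708, -0.002, -0.0]
ft_force: [0.2, 0.1, -1.0]
opening: 0.0938
gripper_force: 0.0
time: 29.22
tool_pos: [0.6446, 0.237, 0.2002]
tool_rot: [0.705, 0.709, 0.0, 0.0]
ft_force: [-0.3, 0.5, 1.0]
opening: 0.0941
gripper_force: 0.0
h1 r exp 27.3 got 26.2 [0.6476 0.2369 0.078 ]
h1 r exp 27.3 got 26.05 [0.6487 0.2369 0.078 ]
h1 r exp 27.3 got 27.2875 [0.6469 0.2377 0.078 ]
centre exp [247.9 186.6] col from row 137 [94, 92, 93, 93, 93, 91, 92, 93, 92, 92, 92, 93, 74, 38, 34, 37, 33, 34, 35, 36, 35, 32, 44, 85, 119, 112, 93, 93, 91, 93, 92, 92, 91, 92, 93, 92, 90, 92, 91, 91, 92, 92, 92, 92, 92, 89, 90, 91, 92, 91, 90, 90, 91, 90, 86, 62, 37, 34, 33, 38, 36, 34, 35, 36, 37, 34, 36, 34, 36, 36, 36, 35, 34, 34, 46, 82, 117, 129, 135, 138, 139, 137, 139, 139, 139, 140, 139, 140, 140, 138, 141, 140, 140, 139, 139, 139, 140, 138, 141, 139]
[138, 143, 140, 137, 136, 133, 141, 133, 133, 138, 141, 138, 136, 140, 140, 140, 140, 136, 141, 139, 138, 123, 112, 107, 64, 32, 33, 32, 31, 33, 33, 32, 36, 50, 75, 89, 88, 90, 90, 91, 91, 89, 92, 88, 87, 90, 92, 90, 90, 87, 88, 89, 88, 91, 89, 92, 88, 85, 90, 94, 93, 97, 87, 69, 41, 28, 24, 26, 25, 25, 21, 25, 27, 23, 27, 55, 101, 114, 137, 141, 137, 143, 140, 142, 138, 141, 146, 143, 138, 138]
t 29.3 pos [0.6448 0.2369 0.2001] -> dx,dy,dz [-0.003 -0.001  0.507] yaw err 0.37000000000000455
```

```bash
python3 -m creep '[{"dx":-0.002,"dy":0.011,"dz":0.1,"roll":0,"jaw":1},{"dx":-0.002,"dy":0.011,"dz":0.2,"roll":0,"jaw":1},{"dx":-0.002,"dy":0.011,"dz":0.3,"roll":0,"jaw":1},{"dx":-0.002,"dy":0.011,"dz":0.4,"roll":0,"jaw":1},{"dx":-0.002,"dy":0.011,"dz":0.46,"roll":0,"jaw":1},{"dx":-0.002,"dy":0.011,"dz":0.5,"roll":0,"jaw":1},{"dx":-0.002,"dy":0.011,"dz":0.507,"roll":0,"jaw":1},{"dx":-0.002,"dy":0.011,"dz":0.507,"roll":0,"jaw":1}]' 10
python3 -m creep '[{"dx":0,"dy":0,"dz":0,"roll":0,"jaw":0.6},{"dx":0,"dy":0,"dz":0,"roll":0,"jaw":0.5},{"dx":0,"dy":0,"dz":0,"roll":0,"jaw":0.4},{"dx":0,"dy":0,"dz":0,"roll":0,"jaw":0.3},{"dx":0,"dy":0,"dz":0,"roll":0,"jaw":0.3},{"dx":0,"dy":0,"dz":0,"roll":0,"jaw":0.3}]'
python3 -m creep '[{"dx":0,"dy":0,"dz":0,"roll":0,"jaw":0.25},{"dx":0,"dy":0,"dz":0,"roll":0,"jaw":0.2},{"dx":0,"dy":0,"dz":0,"roll":0,"jaw":0.15},{"dx":0,"dy":0,"dz":0,"roll":0,"jaw":0.1},{"dx":0,"dy":0,"dz":0,"roll":0,"jaw":0},{"dx":0,"dy":0,"dz":0,"roll":0,"jaw":0}]'
```

```text
time: 29.93
tool_pos: [0.6487, 0.236, 0.0473]
tool_rot: [0.705, 0.709, -0.0, -0.0]
ft_force: [-0.1, -0.1, 0.3]
opening: 0.094
gripper_force: 0.0
time: 30.43
tool_pos: [0.6489, 0.236, 0.0479]
tool_rot: [0.705, 0.709, 0.0, 0.0]
ft_force: [-0.4, -0.2, 0.4]
opening: 0.0617
gripper_force: 0.0
time: 30.93
tool_pos: [0.6483, 0.2359, 0.0474]
tool_rot: [0.705, 0.709, -0.0, -0.0]
ft_force: [-0.5, 0.6, 2.1]
opening: 0.0559
gripper_force: 10.0
```

```bash
python3 -m creep '[{"dx":0,"dy":0,"dz":-0.03,"roll":0,"jaw":0},{"dx":0,"dy":0,"dz":-0.08,"roll":0,"jaw":0},{"dx":0,"dy":0,"dz":-0.14,"roll":0,"jaw":0},{"dx":0,"dy":0,"dz":-0.22,"roll":0,"jaw":0},{"dx":0,"dy":0,"dz":-0.32,"roll":0,"jaw":0},{"dx":0,"dy":0,"dz":-0.42,"roll":0,"jaw":0},{"dx":0,"dy":0,"dz":-0.5,"roll":0,"jaw":0},{"dx":0,"dy":0,"dz":-0.53,"roll":0,"jaw":0}]' 15
python3 -m creep '[{"dx":-0.07,"dy":-0.06,"dz":0,"roll":0,"jaw":0},{"dx":-0.16,"dy":-0.14,"dz":0,"roll":0,"jaw":0},{"dx":-0.26,"dy":-0.22,"dz":0,"roll":0,"jaw":0},{"dx":-0.36,"dy":-0.31,"dz":0,"roll":0,"jaw":0},{"dx":-0.46,"dy":-0.4,"dz":0,"roll":0,"jaw":0},{"dx":-0.56,"dy":-0.48,"dz":0,"roll":0,"jaw":0},{"dx":-0.66,"dy":-0.57,"dz":0,"roll":0,"jaw":0},{"dx":-0.75,"dy":-0.648,"dz":0,"roll":0,"jaw":0}]'
python3 -m creep '[{"dx":0,"dy":0,"dz":0,"roll":0,"jaw":0},{"dx":0,"dy":0,"dz":0,"roll":0,"jaw":0},{"dx":0,"dy":0,"dz":0,"roll":0,"jaw":0},{"dx":0,"dy":0,"dz":0,"roll":0,"jaw":0},{"dx":0,"dy":0,"dz":0,"roll":0,"jaw":0}]'
python3 - <<'E'
from h import *
c=bot.read_camera("wrist");p=bot.read_state()["tool_pos"];print(p)
base(c,(.454,.127));rim(c,p,.0525,p[2]+.030,"fh",3);prof(c,p+[0,0,.030]);cv2.imwrite("pics/w10.png",c["img"][:,:,::-1])
E
```

```text
time: 31.6
tool_pos: [0.6508, 0.2364, 0.211]
tool_rot: [0.705, 0.709, 0.003, 0.002]
ft_force: [1.2, -0.1, -3.1]
opening: 0.0556
gripper_force: 15.0
time: 32.27
tool_pos: [0.4529, 0.0085, 0.2054]
tool_rot: [0.705, 0.709, -0.001, -0.001]
ft_force: [-0.6, -0.6, -2.3]
opening: 0.0558
gripper_force: 15.0
time: 32.68
tool_pos: [0.4564, 0.0106, 0.2061]
tool_rot: [0.705, 0.71, 0.0, -0.0]
ft_force: [-0.4, 0.6, -3.8]
opening: 0.0559
gripper_force: 15.0
[0.45629265 0.01059979 0.20601132]
base bbox 207 24 283 105 ce [244.8  63.9] [0.4517 0.1293 0.008 ]
fh r exp 50.6 got 49.975 [0.456  0.0141 0.236 ]
fh r exp 50.6 got 52.8625 [0.4561 0.0083 0.236 ]
fh r exp 50.6 got 48.7 [0.456  0.0132 0.236 ]
centre exp [248.  254.5] col from row 204 [41, 44, 89, 126, 136, 143, 151, 159, 165, 164, 164, 165, 166, 166, 166, 163, 166, 165, 166, 166, 165, 166, 165, 166, 167, 168, 167, 166, 166, 167, 166, 168, 167, 167, 168, 165, 167, 168, 166, 136, 71, 41, 42, 41, 41, 40, 43, 42, 43, 43, 41, 41, 42, 39, 45, 44, 42, 41, 40, 40, 42, 42, 40, 42, 40, 41, 43, 44, 42, 42, 43, 42, 41, 43, 41, 41, 40, 41, 41, 42, 41, 41, 39, 43, 45, 42, 41, 43, 42, 42, 42, 42, 40, 39, 57, 114, 131, 149, 157, 168]
```

```bash
python3 -m creep '[{"dx":0.06,"dy":-0.011,"dz":0,"roll":0,"jaw":0},{"dx":0.16,"dy":-0.011,"dz":0,"roll":0,"jaw":0},{"dx":0.26,"dy":-0.011,"dz":0,"roll":0,"jaw":0},{"dx":0.35,"dy":-0.011,"dz":0,"roll":0,"jaw":0},{"dx":0.391,"dy":-0.011,"dz":0,"roll":0,"jaw":0},{"dx":0.391,"dy":-0.011,"dz":0.06,"roll":0,"jaw":0},{"dx":0.391,"dy":-0.011,"dz":0.12,"roll":0,"jaw":0},{"dx":0.391,"dy":-0.011,"dz":0.18,"roll":0,"jaw":0}]'
python3 -m creep '[{"dx":0,"dy":0,"dz":0,"roll":0,"jaw":0},{"dx":0,"dy":0,"dz":0,"roll":0,"jaw":0},{"dx":0,"dy":0,"dz":0,"roll":0,"jaw":0},{"dx":0,"dy":0,"dz":0,"roll":0,"jaw":0}]'
python3 -c "
from h import *
sh(.453,.128,.0535)"
```

```text
time: 33.4
tool_pos: [0.4521, 0.1285, 0.1517]
tool_rot: [0.704, 0.71, 0.0, 0.0]
ft_force: [0.4, -1.1, -1.9]
opening: 0.0555
gripper_force: 15.0
time: 33.73
tool_pos: [0.4528, 0.1274, 0.1535]
tool_rot: [0.705, 0.709, 0.001, 0.001]
ft_force: [-0.5, -0.1, -3.1]
opening: 0.0554
gripper_force: 15.0
t 33.7 pos [0.4528 0.1274 0.1535] -> dx,dy,dz [ 0.002 -0.     0.333] yaw err 0.3400000000000034
```

```bash
python3 -m creep '[{"dx":0.002,"dy":0,"dz":0.04,"roll":0,"jaw":0},{"dx":0.002,"dy":0,"dz":0.09,"roll":0,"jaw":0},{"dx":0.002,"dy":0,"dz":0.14,"roll":0,"jaw":0},{"dx":0.002,"dy":0,"dz":0.19,"roll":0,"jaw":0},{"dx":0.002,"dy":0,"dz":0.24,"roll":0,"jaw":0},{"dx":0.002,"dy":0,"dz":0.275,"roll":0,"jaw":0},{"dx":0.002,"dy":0,"dz":0.3,"roll":0,"jaw":0},{"dx":0.002,"dy":0,"dz":0.31,"roll":0,"jaw":0}]'
python3 -m creep '[{"dx":0,"dy":0,"dz":0.004,"roll":0,"jaw":0},{"dx":0,"dy":0,"dz":0.008,"roll":0,"jaw":0},{"dx":0,"dy":0,"dz":0.013,"roll":0,"jaw":0},{"dx":0,"dy":0,"dz":0.013,"roll":0,"jaw":0},{"dx":0,"dy":0,"dz":0.013,"roll":0,"jaw":0}]'
```

```text
time: 34.4
tool_pos: [0.4518, 0.1276, 0.0592]
tool_rot: [0.705, 0.709, 0.0, -0.0]
ft_force: [-0.6, -0.2, -2.6]
opening: 0.0558
gripper_force: 15.0
time: 34.82
tool_pos: [0.4519, 0.1278, 0.0558]
tool_rot: [0.705, 0.709, 0.0, 0.0]
ft_force: [-0.1, 0.1, -2.8]
opening: 0.0559
gripper_force: 15.0
```

```bash
python3 -m creep '[{"dx":0.0,"dy":0.002,"dz":0.003,"roll":0,"jaw":0},{"dx":0,"dy":0.002,"dz":0.007,"roll":0,"jaw":0},{"dx":0,"dy":0.002,"dz":0.007,"roll":0,"jaw":0},{"dx":0,"dy":0.002,"dz":0.007,"roll":0,"jaw":0}]'
python3 -m creep '[{"dx":0,"dy":0,"dz":0.004,"roll":0,"jaw":0},{"dx":0,"dy":0,"dz":0.004,"roll":0,"jaw":0},{"dx":0,"dy":0,"dz":0.004,"roll":0,"jaw":0}]'
```

```text
time: 35.15
tool_pos: [0.4527, 0.1276, 0.0538]
tool_rot: [0.705, 0.709, 0.0, 0.0]
ft_force: [-0.4, -0.7, 1.4]
opening: 0.0556
gripper_force: 15.0
time: 35.4
tool_pos: [0.4528, 0.1271, 0.0535]
tool_rot: [0.705, 0.709, 0.0, 0.001]
ft_force: [-1.1, -2.7, 9.5]
opening: 0.0553
gripper_force: 15.0
```

On the floor. Release, rise clear, and check all five flasks.

```bash
python3 -m creep '[{"dx":0,"dy":0,"dz":0,"roll":0,"jaw":0.5},{"dx":0,"dy":0,"dz":0,"roll":0,"jaw":1},{"dx":0,"dy":0,"dz":0,"roll":0,"jaw":1},{"dx":0,"dy":0,"dz":0,"roll":0,"jaw":1},{"dx":0,"dy":0,"dz":0,"roll":0,"jaw":1},{"dx":0,"dy":0,"dz":0,"roll":0,"jaw":1},{"dx":0,"dy":0,"dz":-0.1,"roll":0,"jaw":1},{"dx":0,"dy":0,"dz":-0.2,"roll":0,"jaw":1}]'
python3 -m creep '[{"dx":0,"dy":0,"dz":-0.1,"roll":0,"jaw":1},{"dx":0,"dy":0,"dz":-0.2,"roll":0,"jaw":1},{"dx":0,"dy":0,"dz":-0.33,"roll":0,"jaw":1},{"dx":0,"dy":0,"dz":-0.33,"roll":0,"jaw":1},{"dx":0,"dy":0,"dz":-0.33,"roll":0,"jaw":1},{"dx":0,"dy":0,"dz":-0.33,"roll":0,"jaw":1}]'
python3 - <<'E'
from h import *
c=bot.read_camera("wrist");rim(c,(.453,.128),.0525,.084,"h4",1.5)
w=cv2.resize(c["img"][100:260,150:350,::-1],(400,320))
m=cv2.resize(cv2.imread("pics/w8.png")[100:260,150:350],(400,320))
T=[]
e=bot.read_camera("side");d=bot.read_camera("scene")
for X in((.348,-.314,.03),(.654,-.214,.03),(.386,.302,.03),(.453,.128,.03)):
    r=[]
    for q in(d,e):
        u=proj(q,X).astype(int);r.append(cv2.resize(q["img"][u[1]-28:u[1]+28,u[0]-40:u[0]+40,::-1],(200,140)))
    T.append(np.vstack(r))
cv2.imwrite("pics/fin.png",np.vstack([np.hstack([w,m]),np.hstack(T)]))
o=cv2.imread("pics/scene0.png");print("spare diff",(cv2.absdiff(o,np.ascontiguousarray(d["img"][:,:,::-1])).max(2)>25)[228:288,230:290].sum())
E
```

```text
time: 36.07
tool_pos: [0.4503, 0.1275, 0.1113]
tool_rot: [0.705, 0.709, -0.002, -0.002]
ft_force: [0.7, -0.3, -0.0]
opening: 0.0941
gripper_force: 0.0
time: 36.57
tool_pos: [0.4516, 0.1277, 0.2106]
tool_rot: [0.705, 0.709, -0.0, -0.0]
ft_force: [0.1, 0.3, -0.4]
opening: 0.0941
gripper_force: 0.0
h4 r exp 27.0 got 25.55 [0.4519 0.1267 0.084 ]
h4 r exp 27.0 got 28.025 [0.452  0.1252 0.084 ]
h4 r exp 27.0 got 25.9625 [0.4508 0.1267 0.084 ]
spare diff 0
```

View pics/fin.png

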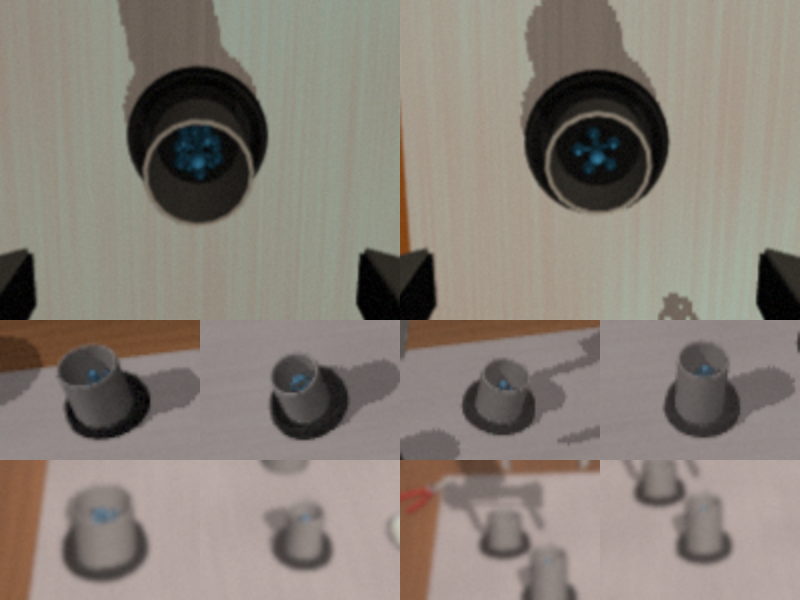

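All four flasks stand upright and centred in their cups with the trees inside, and the spare has not moved. Handing in.

```bash
python3 -c "
from station import bot
print(bot.finish_job())"
```

```text
the job is handed in; nothing more can be done
None
```

The job is handed in at about 37 s of the 99 s limit: by the cameras, all four matching flasks stand upright, centred and released on their bases, and the spare is where it was; the hand-in call returned no verdict. One grasp of the shorter middle flask missed and slid it about 10 mm before the retry held.

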